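Lid the culture dish and span its mould colony with spring caliper tweezers

ROBOT

A 6-joint arm with a two-finger parallel gripper is mounted at the origin on the work surface. World frame = base frame: x ahead of the robot, y to its left, z up, the work surface at z = 0. Lengths are in mm, angles in rad, forces in N, time in s.
With the tool pointing down it reaches from about 350 to 775 mm from the base axis. Payload 7.3 kg.
Tool frame: the origin (TCP) lies on the centre line of the jaws, within the pads' length; the fingertips stand 22 mm ahead of it and the grasp point (between the pads) lies 3 mm ahead of it; x points along the fingers, z is the direction in which the jaws open and shut, and the axes are right-handed (so a half turn about x gives the same grasp; the last joint's range is limited). The gripper opens to 92 mm and grips with 3 to 60 N. Pads are 19 mm wide; open, the fingers measure 130 mm over their backs; the gripper's body (75 mm by 190 mm) begins 47 mm behind the grasp point.
Start: joints at [1.035, 0.342, 1.524, -0, 1.275, -0.146], TCP at [199.488, 485.641, 248.741] pointing down, gripper open.
Joint ranges: [-2.53, 2.53], [-0.77, 2.02], [0.04, 2.7], [-1, 4.14], [0.28, 2.66], [-3.11, 3.11]. Speed limits (rad/s): [2.57, 2.57, 3.14, 3.14, 3.14, 3.14].

INTERFACE

Orientations are given as [roll, pitch, yaw] about the fixed x, y, z axes, in that order (R = Rz(yaw) Ry(pitch) Rx(roll)).
In Python, from plant import readout, imaging, bot gives the robot as it stands.
- The arm moves only by the tool arm_command, never from a script. Its argument "plan" is a list of rows, each an object of numbers: "tx", "ty", "tz": the shift along the tool's x, y, z in cm; "wx", "wy", "wz": the turn, a rotation vector about the tool's x, y, z in rad; "jaw": the opening, from -1 (shut) to 1 (fully open). In form: [{"tx": .., "ty": .., "tz": .., "wx": .., "wy": .., "wz": .., "jaw": ..}, ...]. A call has 1 to 20 rows; each row shifts and turns the commanded pose from where the row before left it, along the tool's axes as they then stand; what a row does not reach is not made up. A row lasts 1/10 s, in which the tool goes at most 50 mm and 8.59 degrees, less where a joint would pass 70% of its speed; a pose out of reach is approached as far as the arm can. A call with a gripper value outside its range is refused whole. The fingers move at their own pace and stop on an object; the grip force is fixed at half the most. Time passes only in rows, so rows that do not move let the fingers close. It gives the time, the measured TCP pose, the force and the opening at its end, in the units of the state.
- readout.get_obs(): the state, without advancing time (a new reading comes with each control period).
- imaging.capture(name): name is "scene" or "top"; returns the picture (420x560x3 uint8, blue, green, red); there is no depth.
- imaging.get_calibration(name): a dict with "fx", "fy", "cx", "cy" (pixels), "position" and "rotation" of the camera in the world. Camera axes: x right, y up, looking along -z (the intrinsics and any distortion apply to the point x, -y, -z); pixel columns grow to the right and rows downward; lengths in mm; the calibration is good to about 2 mm. A picture is of the moment at which its call begins. get_calibration takes no time and is no camera call.
- bot.close_job(): hands the job in, once; it reports no verdict.
The state is a dict: "time": time; "joint_positions": joint angles; "dq": joint speeds; "tau": joint torques, N m; "tool_pos": TCP position; "tcp_rot": TCP orientation; "contact_force": force on the tool from outside, world axes, zero at the start; "moment": the same for the moment, N m; "grip_width": finger opening in mm.
Only numpy, scipy, OpenCV 4.12 (cv2) and the standard library are available. Lean on these libraries where they do the work, as an engineer would, in place of code of your own. Each camera call takes 0.05 s, during which the arm holds its last target.

TASK

The mould colony in the small culture dish on the reading stage is to be measured with the dish closed: first put the clear lid that lies on the bench squarely on the dish, all the way down, and let go of it. Then take the spring caliper tweezers off their rest by the ribbed finger grips and hold their tips just above the lid, not pressing on it, with the colony centred between the two tips and the tweezers squeezed until the tips are as far apart as the colony is wide, 20 mm. Finish while still holding them there, the gap kept steady so that the reading can be taken; leave the other things on the bench where they are.

Things in the scene. Friction and masses are not known exactly. Their poses are not given: they have to be found in the camera images.
- lid: Clear plastic lid of a culture dish, a shallow round cap lying open side down: outside diameter 60.4 mm, 10 mm high, skirt 1.5 mm thick (inside diameter 57.4 mm), top 1.5 mm thick, 14 g. Origin at the centre of its lower (open) edge, z up. Seated on the dish, its lower edge is 7.5 mm above the dish's underside and its top 17.5 mm above it.
- dish: Open culture dish, clear plastic with straw-coloured agar, outside diameter 52.4 mm, 16 mm high (the lid has 2.5 mm of play all round), in the 3 mm high locating ring (59 mm across) of a square white reading stage, 130 x 130 x 20 mm, with a black field 22 mm above the bench. Dish and stage are fixed. Origin at the centre of the dish's underside, on the black field; z up; x, y along the stage's sides.
- colony (a point): Centre of the round mould colony (grey-green with a pale margin, 20 mm in diameter), at the middle of the dish, 7 mm above the dish's underside, seen through the clear lid.
- rest: Instrument rest that carries the tweezers: metal plate 118 x 66 mm, 3 mm thick, fixed, with two cross bars along its y at x = -53 and +53 mm, 8 mm wide, their rubber tops 18 mm above the bench, with 6 mm end stops at y = +-31.5 mm. Between the bars the fingers have room down to 3 mm above the bench. Origin at the centre of its underside, z up.
- tweezers: Spring caliper tweezers, steel, 158 mm long, blades 9 mm high, 50 g, lying on edge across the two bars of the rest, tips beyond one bar, so that the blades close horizontally. Origin on the centre line, level with the blades' lower edges, below the middle of the two dark ribbed finger grips; x points along the tweezers to the tips, y to the left blade, z up. Tips at x = +59 mm.
- tweezers_grip (a point): Midpoint between the finger grips: x = 0, z = 4.5 mm of the tweezers. Grips: x = -16 to +16, z = -1 to 10 mm. Width outside over them at x = 0: 35 mm relaxed, 25.4 mm at a tip gap of 20 mm, when their outer faces are parallel; 1 mm of width changes the tip gap by 1.7 mm. Squeezing to 20 mm takes about 6 N on each grip.
- tweezers_spine (a point): Where the blades join and swing, symmetrically, on the centre line: x = -85, z = 4.5 mm of the tweezers; the spine ends at x = -99 mm. Centre of gravity near x = -14 mm.
- scale_20 (a point): Middle of the long 20 mm line on the metal scale bar, which crosses the blades at x = +33 mm, fixed to the left blade; lines for tip gaps of 10 to 35 mm in steps of 5, that for 20 twice as long as the others. It stands over the inner face of the right blade when the tip gap is 20 mm.
- tweezers_mid (a point): Point midway between the two tips, on the tweezers' centre line: x = +59 mm, z = 4.5 mm in the frame of the tweezers. The tips are 3 mm high.
- tip_left (a point): Tip of the left blade (inner edge), 18 mm left of the centre line when relaxed.
- tip_right (a point): Tip of the right blade (inner edge), 18 mm right of the centre line when relaxed.
- blade_left (a joint): Squeeze of the left blade from relaxed, rad: 0 relaxed, 0.056 at a tip gap of 20 mm, 0.11 about closed. The right blade follows it equally. Spring 9 N m/rad in each blade.
- tube_rack: Bystander: white rack 85 x 145 mm with red-capped sample tubes, 94 mm high. Origin at the centre of its underside.
- beaker: Bystander: glass beaker, 68 mm wide, 90 mm high. Origin at the centre of its underside.
- cap_tray: Bystander: white tray 120 x 90 x 40 mm of red tube caps. Origin at the centre of its underside.
- dish_stack: Bystander: stack of four closed culture dishes, 60 mm wide, 66 mm high. Origin at the centre of its underside.
Not all that is in view belongs to the job. There is more than one size of the lid; the one meant has the size given above.

How it is judged (in metres and radians):
On the way, in this order (a step that is already met when the one before it is completed fails the run):
1. the lid sits on the dish, fully down and level, and is let go (horizontal distance between lid and dish below 0.0035 m and z of lid in the frame of dish between 0.005 and 0.0095 m and angle between lid's own z axis and vertical below 0.06 rad and contact force between the fingers and lid below 0.05 N), for 0.2 s.
2. the tweezers are lifted off the rest (height (world z) of tweezers above 0.03 m and contact force between tweezers and rest below 0.05 N and contact force between the fingers and tweezers above 0.5 N), for 0.1 s.
At the end, for the whole second after the job is handed in: Lid level and fully down on the dish (within 3.5 mm of centred); fingers hold the tweezers off the rest, under 1 N on the lid, tips 18 to 22 mm apart, their midpoint within 4 mm of the colony's centre seen from above and at most 14 mm above the lid, gap and tweezers still (horizontal distance between lid and dish below 0.0035 m and z of lid in the frame of dish between 0.005 and 0.0095 m and angle between lid's own z axis and vertical below 0.06 rad and distance between tip_left and tip_right between 0.018 and 0.022 m and horizontal distance between tweezers_mid and colony below 0.004 m and z of tweezers_mid in the frame of dish between 0.017 and 0.0315 m and velocity of joint blade_left between -0.03 and 0.03 rad/s and linear speed of tweezers below 0.02 m/s and contact force between the fingers and tweezers above 0.5 N and contact force between tweezers and lid below 1 N and contact force between tweezers and rest below 0.05 N and contact force between tweezers and dish below 0.05 N); the arm keeps its last pose, push and grip.
It fails at once if the tweezers press hard on the lid (contact force between tweezers and lid above 8 N).
It fails at once if a bystander is disturbed (distance of any of tube_rack, beaker, cap_tray, dish_stack from where it was at the start of the episode above 0.02 m).
It also fails if it takes over 48 s, if anything falls off the work surface, if the arm or the gripper's body presses on something with over 40 N, if the wrist force passes 120 N, or if a joint passes its speed limit or range.

## Working session

There is one attempt and no reset: what is moved stays moved. The work goes in short steps, Python scripts to look and compute and a tool call to move; the robot and the scene stay as the last step left them, time stands still between calls to the robot, and variables do not carry over. Pictures are saved under pics/ and viewed, and the job is handed in when it is done.

Besides the shell and the picture viewer there is one more tool, called after "Request:" as a command line: name --argument value ..., lists and objects as JSON in quotes. arm_command: Moves the arm, as the interface text tells. Its arguments: {"type":"object","properties":{"plan":{"type":"array"}},"required":["plan"]}

```bash
ls; mkdir -p pics; python3 - <<'E'
from plant import readout, imaging, bot
import cv2
for n in("scene","top"):
    im=imaging.capture(n); cv2.imwrite(f"pics/{n}0.png",im); print(n,imaging.get_calibration(n))
print(readout.get_obs())
E
```

```text
pics
scene {'fx': 475.4135139933413, 'fy': 475.4135139933413, 'cx': 273.59185757762015, 'cy': 220.55199926517903, 'position': array([1702.53021392,   45.26358841, 1194.01688522]), 'rotation': array([0.78584455, 0.00417845, 1.61322914])}
top {'fx': 411.80669050511096, 'fy': 411.80669050511096, 'cx': 271.7476574569776, 'cy': 208.56822047434002, 'position': array([ 363.03897462,   10.05448668, 1184.74119238]), 'rotation': array([ 0.17006542,  0.01279967, -1.5731523 ])}
{'time': 0.1, 'joint_positions': array([ 1.03498557e+00,  3.42650897e-01,  1.52489918e+00,  9.44053375e-06,
        1.27542703e+00, -1.45985009e-01]), 'dq': array([ 3.28800457e-04, -1.53678590e-03, -5.15302017e-04, -8.98818318e-05,
       -1.06818880e-03,  4.17069486e-04]), 'tau': array([ 2.12229810e-03, -4.32004845e+01, -2.44694763e+01,  7.20178569e-02,
        5.26496745e-02, -3.35208085e-05]), 'tool_pos': array([199.31313231, 485.33684374, 248.12335422]), 'tcp_rot': array([ 2.98908682,  1.56941185, -2.11313066]), 'contact_force': array([0.97058914, 0.5503761 , 0.30494561]), 'moment': array([ 0.00166027, -0.01660832, -0.00112412]), 'grip_width': 91.81972983622313}
```

View pics/scene0.png

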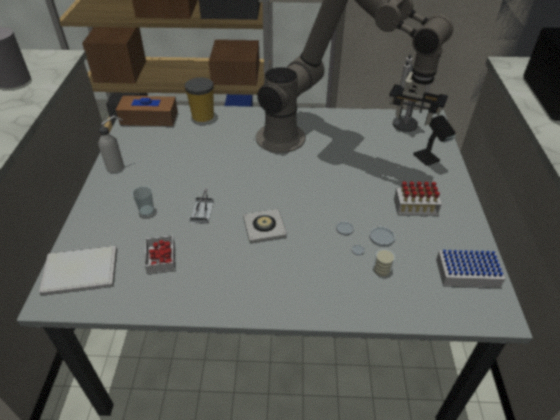

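View pics/top0.png

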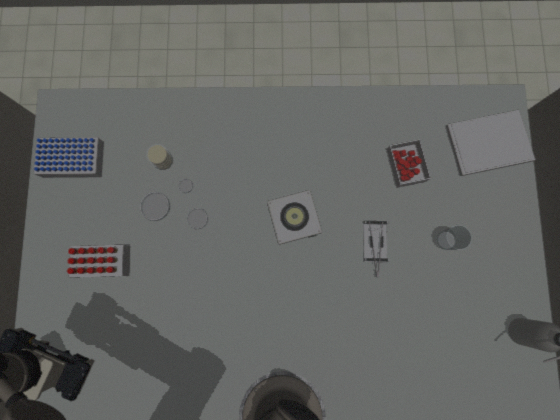

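The top picture shows three clear lids: about 28 px wide at (155,207), 13 px at (186,186) and 20 px at (197,218). At about 2.8 mm/px, 60.4 mm is about 21 px, so (197,218) fits. The dish is at (294,216). The tweezers are at (376,245) with their tips towards the robot.

```bash
cat > h.py <<'E'
import numpy as np, cv2
from scipy.spatial.transform import Rotation as R
from plant import readout, imaging, bot
def cam(n):
    c=imaging.get_calibration(n); return c, R.from_euler('xyz',c['rotation']).as_matrix(), np.array(c['position'])
def ray(n,u,v):
    c,M,p=cam(n); d=M@np.array([(u-c['cx'])/c['fx'],-(v-c['cy'])/c['fy'],-1.]); return p,d/np.linalg.norm(d)
def onz(n,u,v,z):
    p,d=ray(n,u,v); return p+d*(z-p[2])/d[2]
def proj(n,X):
    c,M,p=cam(n); q=M.T@(np.array(X,float)-p); return np.array([c['cx']+c['fx']*q[0]/-q[2], c['cy']+c['fy']*(-q[1])/-q[2]])
def avg(n,k=6):
    return np.clip(np.mean([imaging.capture(n).astype(float) for _ in range(k)],0),0,255).astype(np.uint8)
def crop(im,u,v,w,h,s,g=1.6):
    a=cv2.resize(im[v:v+h,u:u+w],None,fx=s,fy=s,interpolation=cv2.INTER_CUBIC); return np.clip(a*g,0,255).astype(np.uint8)
def xtri(u1,u2):
    p,d=ray('top',*u1);q,e=ray('scene',*u2)
    A=np.stack([d,-e],1); t=np.linalg.lstsq(A,q-p,rcond=None)[0]
    a=p+d*t[0];b=q+e*t[1]; return (a+b)/2,np.linalg.norm(a-b)
E
python3 - <<'E'
from h import *
print(cv2.__version__)
t=avg('top',4); s=avg('scene',4); cv2.imwrite('pics/topavg.png',t); cv2.imwrite('pics/sceneavg.png',s)
print("base",proj('top',[0,0,0]),proj('scene',[0,0,0]))
a=crop(t,130,170,90,65,8); b=crop(t,350,205,60,85,7)
cv2.imwrite('pics/lids.png',a); cv2.imwrite('pics/tw.png',b)
cv2.imwrite('pics/dish.png',np.hstack([crop(t,260,185,65,65,6),crop(s,235,200,65,65,6)]))
cv2.imwrite('pics/lids_s.png',crop(s,325,210,80,60,9))
cv2.imwrite('pics/tw_s.png',crop(s,180,180,45,45,12))
for u,v in((155,207),(186,186),(197,218),(294,216),(376,242)): print(onz('top',u,v,10).round(1))
E
```

```text
4.12.0
base [281.45575192 416.43093421] [281.01542593 137.23167347]
[571. 364.  10.]
[633.1 275.7  10. ]
[538.1 240.7  10. ]
[542.8 -39.5  10. ]
[ 466.9 -271.8   10. ]
```

View pics/lids.png

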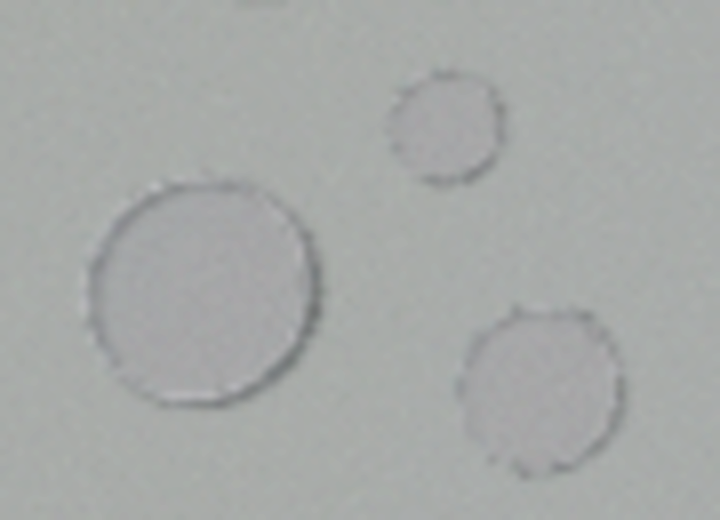

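View pics/tw.png

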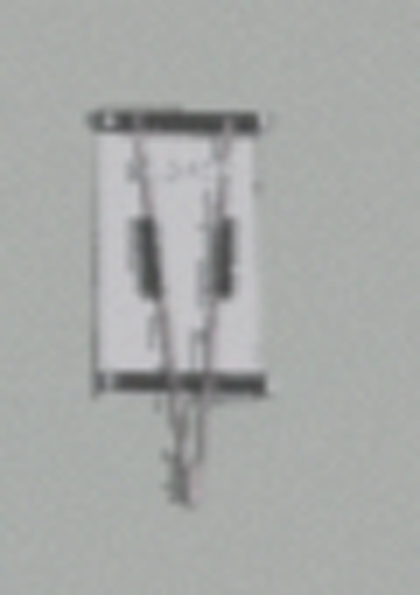

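View pics/dish.png

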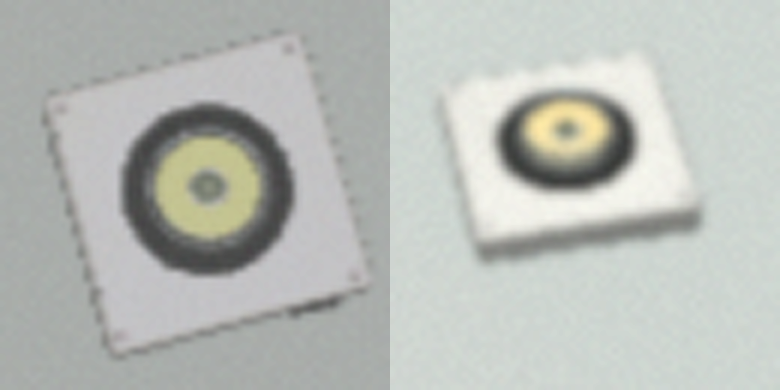

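View pics/lids_s.png

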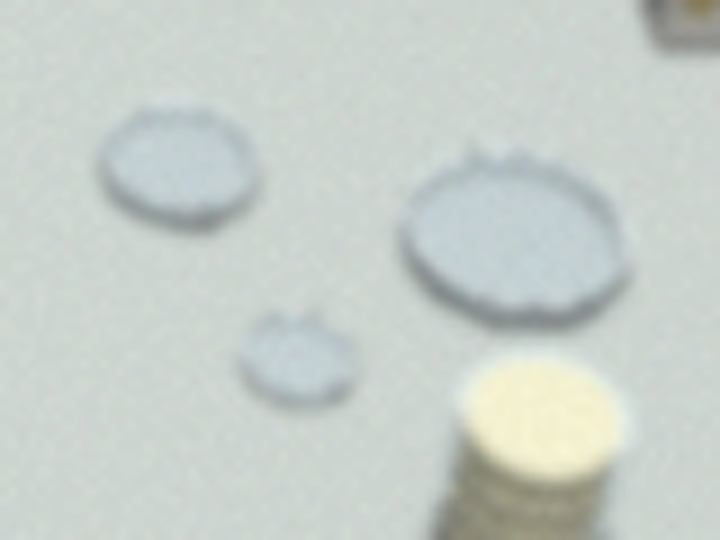

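View pics/tw_s.png

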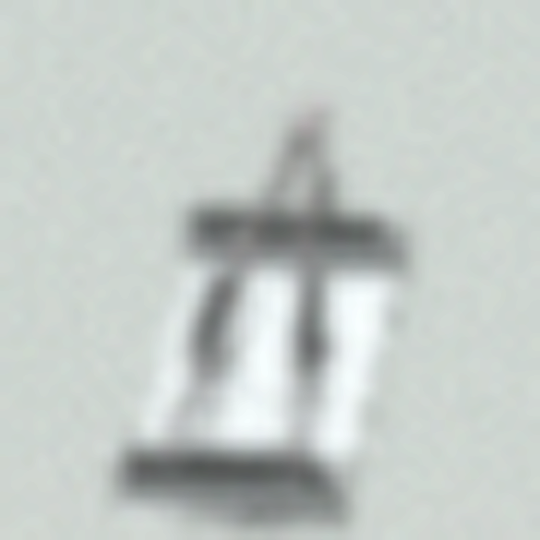

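The enlarged crop confirms the lid at top (197,218): 20.5 px across is about 58–60 mm, while the others are about 80 and 40 mm. The tweezers' blades diverge away from the robot, and their spine points at the robot. Next I measure everything more exactly.

```bash
cat > m.py <<'E'
from h import *
def big(mask):
    n,l,st,ce=cv2.connectedComponentsWithStats(mask.astype(np.uint8)); i=1+np.argmax(st[1:,4]); return (l==i)
def roi(im,u,v,w,h,s=8):
    a=cv2.resize(im[v:v+h,u:u+w].astype(np.float32),None,fx=s,fy=s,interpolation=cv2.INTER_CUBIC)
    return cv2.GaussianBlur(a,(0,0),s*0.5)
def px(c,u,v,s=8): return np.array([(c[0]+.5)/s-.5+u,(c[1]+.5)/s-.5+v])
def ell(mask,u,v,s=8):
    m=big(mask).astype(np.uint8); m=cv2.morphologyEx(m,cv2.MORPH_CLOSE,np.ones((2*s+1,2*s+1)))
    cs,_=cv2.findContours(m,cv2.RETR_EXTERNAL,cv2.CHAIN_APPROX_NONE); c=max(cs,key=cv2.contourArea)
    e=cv2.fitEllipse(cv2.convexHull(c)) ; return px(e[0],u,v,s),np.array(e[1])/s,e[2],m
E
python3 - <<'E'
from m import *
t=cv2.imread('pics/topavg.png'); s=cv2.imread('pics/sceneavg.png')
# lid
for n,im,(u,v,w,h) in(('top',t,(183,202,30,34)),('scene',s,(332,218,26,22))):
    a=roi(im,u,v,w,h); bg=np.median(np.concatenate([a[:8].reshape(-1,3),a[-8:].reshape(-1,3)]),0)
    d=a-bg; cen=a[a.shape[0]//2-20:a.shape[0]//2+20,a.shape[1]//2-20:a.shape[1]//2+20].reshape(-1,3).mean(0)-bg
    print(n,'bg',bg,'cen diff',cen)
    f=np.linalg.norm(d-0,axis=2); print(np.percentile(f[:8],95))
    m=f>max(2.5,np.percentile(f[:8],99)+.3); c,ax,an,mm=ell(m,u,v); print('lid',c,ax,onz(n,*c,5).round(1),onz(n,*c,10).round(1))
    cv2.imwrite(f'pics/lm_{n}.png',np.hstack([np.clip(a*1.6,0,255).astype(np.uint8),cv2.cvtColor(mm*255,cv2.COLOR_GRAY2BGR)]))
# dish
for n,im,(u,v,w,h) in(('top',t,(275,197,40,40)),('scene',s,(246,208,40,30))):
    a=roi(im,u,v,w,h)
    g=a.mean(2); hsv=cv2.cvtColor(np.clip(a,0,255).astype(np.uint8),cv2.COLOR_BGR2HSV)
    thr=(np.percentile(g,2)+np.percentile(g,98))/2
    # dark disc outer: fill by hull
    c,ax,an,mm=ell(g<thr*0.9,u,v); print(n,'dark',c,ax,onz(n,*c,22).round(1))
    y=a[...,2]-a[...,0]; c,ax,an,mm2=ell(y>np.percentile(y,99)/2,u,v); print(n,'agar',c,ax,onz(n,*c,29).round(1))
    cv2.imwrite(f'pics/dm_{n}.png',np.hstack([np.clip(a*1.6,0,255).astype(np.uint8),cv2.cvtColor(mm*255,cv2.COLOR_GRAY2BGR),cv2.cvtColor(mm2*255,cv2.COLOR_GRAY2BGR)])[:,:800*2:2])
E
python3 -c "
import cv2,numpy as np
f=[cv2.resize(cv2.imread('pics/'+n),(800,200)) for n in('lm_top.png','lm_scene.png','dm_top.png')]
cv2.imwrite('pics/masks.png',np.vstack(f))"
```

```text
top bg [106.49779 107.66403 105.42174] cen diff [-1.8228836 -3.38665   -1.3500977]
1.8125327
lid [197.4102335  218.20707321] [23.25529861 24.05560684] [538.3 240.5   5. ] [537.5 239.5  10. ]
scene bg [130.44571 133.49303 128.50905] cen diff [ 1.7634277 -3.1612244 -6.186432 ]
1.6788373
lid [344.33975697 228.36810684] [17.53907585 21.61842346] [542.7 237.4   5. ] [547.6 236.5  10. ]
top dark [294.09125137 216.18494225] [28.0641346  28.14946938] [540.4 -39.3  22. ]
top agar [294.23550606 215.70732307] [16.65068436 17.31392288] [540.7 -39.4  29. ]
scene dark [263.9594841  223.16665077] [16.19292831 23.00021553] [544.8 -42.2  22. ]
scene agar [264.01425362 220.7767868 ] [ 8.99087143 13.68544388] [540.1 -42.2  29. ]
```

View pics/masks.png

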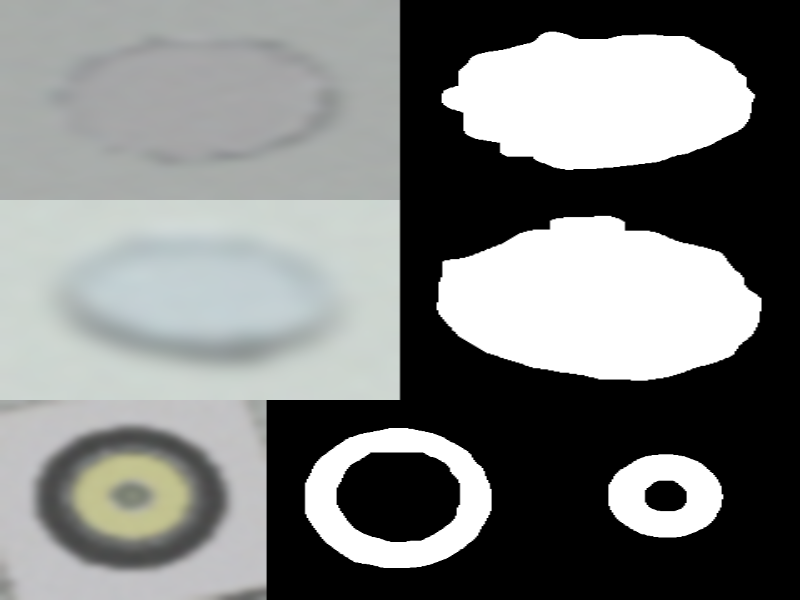

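Lid at about (538,240), dish at about (541,−40); the two views agree within 2–4 mm. Now the tweezers' pose.

```bash
python3 - <<'E'
from m import *
t=cv2.imread('pics/topavg.png'); s=cv2.imread('pics/sceneavg.png')
S=8;u,v,w,h=350,210,60,75
a=roi(t,u,v,w,h,S); g=a.mean(2)
m=(g<75).astype(np.uint8)
n,l,st,ce=cv2.connectedComponentsWithStats(m)
for i in range(1,n):
    if st[i,4]>60:
        c=px(ce[i],u,v,S); print('top',st[i]/S,c.round(2),onz('top',*c,24).round(1), onz('top',*c,18).round(1))
cv2.imwrite('pics/twm.png',np.hstack([np.clip(a*1.6,0,255).astype(np.uint8),cv2.cvtColor(m*255,cv2.COLOR_GRAY2BGR)])[:600])
u,v,w,h=183,185,40,45
a=roi(s,u,v,w,h,S);g=a.mean(2); m=(g<95).astype(np.uint8)
n,l,st,ce=cv2.connectedComponentsWithStats(m)
for i in range(1,n):
    if st[i,4]>60:
        c=px(ce[i],u,v,S); print('scene',st[i]/S,c.round(2),onz('scene',*c,24).round(1), onz('scene',*c,18).round(1))
E
```

```text
top [ 16.25   10.875  20.625   3.5   449.875] [376.08 222.02] [ 522.4 -271.3   24. ] [ 523.2 -272.7   18. ]
top [13.25  11.375  1.5    1.875 17.5  ] [363.58 221.86] [ 523.  -235.9   24. ] [ 523.8 -237.2   18. ]
top [ 19.625  26.25    3.375  11.375 218.75 ] [370.78 241.44] [ 467.3 -253.9   24. ] [ 467.9 -255.3   18. ]
top [ 30.25   26.625   2.875  10.75  210.625] [381.27 241.69] [ 466.5 -283.3   24. ] [ 467.1 -284.8   18. ]
top [ 16.375  47.875  21.375   4.    455.375] [376.83 259.35] [ 417.2 -268.6   24. ] [ 417.5 -270.    18. ]
top [13.875 49.     0.875  1.375  8.   ] [363.81 259.18] [ 417.8 -232.4   24. ] [ 418.1 -233.6   18. ]
top [25.375 61.875  0.875  3.875 21.5  ] [375.29 273.28] [ 378.8 -262.6   24. ] [ 378.9 -264.    18. ]
scene [ 13.     10.5    17.125  15.375 673.125] [204.15 200.06] [ 436.9 -266.5   24. ] [ 430.4 -268.1   18. ]
scene [ 13.375  17.75    3.25    7.875 116.375] [197.45 206.22] [ 470.4 -285.8   24. ] [ 464.  -287.5   18. ]
scene [  7.125  32.375  18.125   6.125 644.5  ] [199.17 219.64] [ 538.1 -269.2   24. ] [ 532.2 -270.8   18. ]
```

View pics/twm.png

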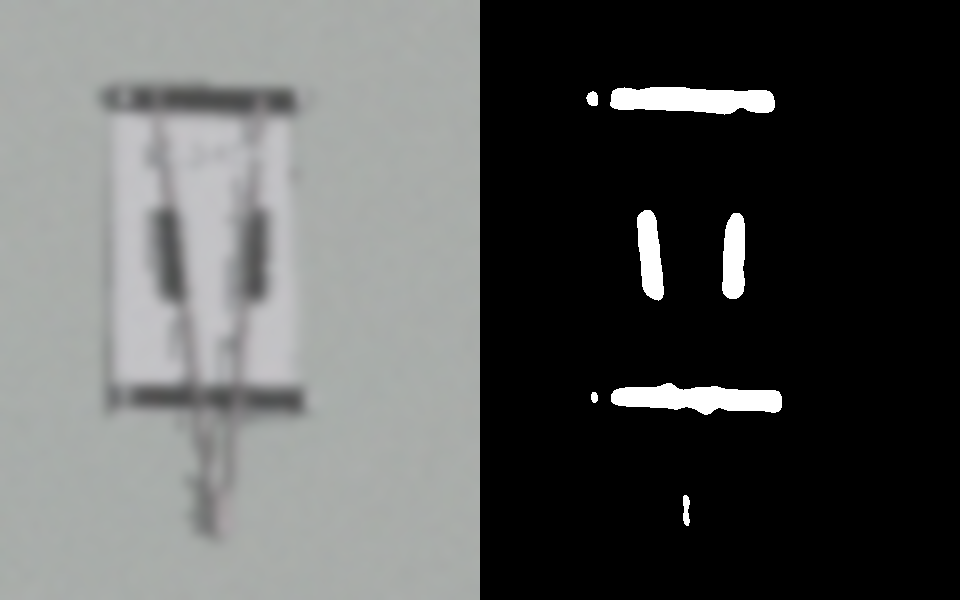

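```bash
cat > mv.py <<'E'
from h import *
def st(): 
    o=readout.get_obs(); M=R.from_euler('xyz',o['tcp_rot']).as_matrix(); return o,np.array(o['tool_pos']),M
def go(target,az,tilt=0):
    """az: jaw axis (tool z) azimuth in world, rad; pointing down"""
    o,p,M=st()
    x=np.array([0,0,-1.]); z=np.array([np.cos(az),np.sin(az),0]); y=np.cross(z,x)
    T=np.stack([x,y,z],1)
    d=M.T@(np.array(target,float)-p)/10
    rv=R.from_matrix(M.T@T).as_rotvec()
    print('t',round(o['time'],2),'pos',p.round(1),'jaw az',round(np.arctan2(M[1,2],M[0,2]),4),'down',M[:,0].round(4),'w',round(o['grip_width'],2),'F',np.round(o['contact_force'],2),'q',o['joint_positions'].round(2))
    print('shift cm (tool)',d.round(3),'rotvec',rv.round(4)); 
    print('shift after turn',(T.T@(np.array(target,float)-p)/10).round(3))
E
python3 - <<'E'
from mv import *
import math
o,p,M=st(); az=np.arctan2(M[1,2],M[0,2]); print(az)
go([538,240,100],az)
go([538,240,100],0)
go([538,240,100],math.pi/2)
E
```

```text
1.1810467907538544
t 0.5 pos [199.4 485.6 248.7] jaw az 1.181 down [ 0.e+00  1.e-04 -1.e+00] w 91.88 F [-0.12 -0.46 -0.04] q [ 1.04  0.34  1.52  0.    1.28 -0.15]
shift cm (tool) [ 14.871 -40.649  -9.857] rotvec [ 0.      0.0001 -0.    ]
shift after turn [ 14.872 -40.649  -9.857]
t 0.5 pos [199.4 485.6 248.7] jaw az 1.181 down [ 0.e+00  1.e-04 -1.e+00] w 91.88 F [-0.12 -0.46 -0.04] q [ 1.04  0.34  1.52  0.    1.28 -0.15]
shift cm (tool) [ 14.871 -40.649  -9.857] rotvec [ 1.181  0.    -0.   ]
shift after turn [ 14.872 -24.562  33.855]
t 0.5 pos [199.4 485.6 248.7] jaw az 1.181 down [ 0.e+00  1.e-04 -1.e+00] w 91.88 F [-0.12 -0.46 -0.04] q [ 1.04  0.34  1.52  0.    1.28 -0.15]
shift cm (tool) [ 14.871 -40.649  -9.857] rotvec [-3.897e-01  1.000e-04 -0.000e+00]
shift after turn [ 14.872 -33.855 -24.562]
```

Request:
arm_command --plan '[{"wx": 0.1476,"jaw": 1},{"wx": 0.1476,"jaw": 1},{"wx": 0.1476,"jaw": 1},{"wx": 0.1476,"jaw": 1},{"wx": 0.1476,"jaw": 1},{"wx": 0.1476,"jaw": 1},{"wx": 0.1476,"jaw": 1},{"wx": 0.1478,"jaw": 1},{"ty": -2.05,"tz": 2.82,"jaw": 1},{"ty": -2.05,"tz": 2.82,"jaw": 1},{"ty": -2.05,"tz": 2.82,"jaw": 1},{"ty": -2.05,"tz": 2.82,"jaw": 1},{"ty": -2.05,"tz": 2.82,"jaw": 1},{"ty": -2.05,"tz": 2.82,"jaw": 1},{"ty": -2.05,"tz": 2.82,"jaw": 1},{"ty": -2.05,"tz": 2.82,"jaw": 1},{"ty": -2.05,"tz": 2.82,"jaw": 1},{"ty": -2.05,"tz": 2.82,"jaw": 1},{"ty": -2.05,"tz": 2.82,"jaw": 1},{"ty": -2.05,"tz": 2.82,"jaw": 1}]'

```text
invalid input at $.plan[0]: expected keys tx, ty, tz, wx, wy, wz, jaw
```

```bash
python3 -c "
from mv import *
go([538,240,26],0)"
```

```text
t 0.5 pos [199.4 485.6 248.7] jaw az 1.181 down [ 0.e+00  1.e-04 -1.e+00] w 91.88 F [-0.12 -0.46 -0.04] q [ 1.04  0.34  1.52  0.    1.28 -0.15]
shift cm (tool) [ 22.271 -40.649  -9.858] rotvec [ 1.181  0.    -0.   ]
shift after turn [ 22.272 -24.562  33.855]
```

Request:
arm_command --plan '[{"tx": 0,"ty": 0,"tz": 0,"wx": 0.1476,"wy": 0,"wz": 0,"jaw": 1},{"tx": 0,"ty": 0,"tz": 0,"wx": 0.1476,"wy": 0,"wz": 0,"jaw": 1},{"tx": 0,"ty": 0,"tz": 0,"wx": 0.1476,"wy": 0,"wz": 0,"jaw": 1},{"tx": 0,"ty": 0,"tz": 0,"wx": 0.1476,"wy": 0,"wz": 0,"jaw": 1},{"tx": 0,"ty": 0,"tz": 0,"wx": 0.1476,"wy": 0,"wz": 0,"jaw": 1},{"tx": 0,"ty": 0,"tz": 0,"wx": 0.1476,"wy": 0,"wz": 0,"jaw": 1},{"tx": 0,"ty": 0,"tz": 0,"wx": 0.1476,"wy": 0,"wz": 0,"jaw": 1},{"tx": 0,"ty": 0,"tz": 0,"wx": 0.1478,"wy": 0,"wz": 0,"jaw": 1},{"tx": 0,"ty": -2.05,"tz": 2.82,"wx": 0,"wy": 0,"wz": 0,"jaw": 1},{"tx": 0,"ty": -2.05,"tz": 2.82,"wx": 0,"wy": 0,"wz": 0,"jaw": 1},{"tx": 0,"ty": -2.05,"tz": 2.82,"wx": 0,"wy": 0,"wz": 0,"jaw": 1},{"tx": 0,"ty": -2.05,"tz": 2.82,"wx": 0,"wy": 0,"wz": 0,"jaw": 1},{"tx": 0,"ty": -2.05,"tz": 2.82,"wx": 0,"wy": 0,"wz": 0,"jaw": 1},{"tx": 0,"ty": -2.05,"tz": 2.82,"wx": 0,"wy": 0,"wz": 0,"jaw": 1},{"tx": 0,"ty": -2.05,"tz": 2.82,"wx": 0,"wy": 0,"wz": 0,"jaw": 1},{"tx": 0,"ty": -2.05,"tz": 2.82,"wx": 0,"wy": 0,"wz": 0,"jaw": 1},{"tx": 0,"ty": -2.05,"tz": 2.82,"wx": 0,"wy": 0,"wz": 0,"jaw": 1},{"tx": 0,"ty": -2.05,"tz": 2.82,"wx": 0,"wy": 0,"wz": 0,"jaw": 1},{"tx": 0,"ty": -2.05,"tz": 2.82,"wx": 0,"wy": 0,"wz": 0,"jaw": 1},{"tx": 0,"ty": -2.05,"tz": 2.82,"wx": 0,"wy": 0,"wz": 0,"jaw": 1}]'

```text
time: 2.5
tool_pos: [539.0, 238.6, 248.7]
tcp_rot: [1.193, 1.571, 1.193]
contact_force: [-0.6, 0.2, -0.2]
grip_width: 91.8
```

```bash
python3 -c "
from mv import *
go([538,240,26],0)"
```

```text
t 2.5 pos [539.  238.6 248.7] jaw az -0.0001 down [ 1.e-04  2.e-04 -1.e+00] w 91.83 F [-0.62  0.18 -0.23] q [0.29 0.46 1.34 0.   1.34 0.29]
shift cm (tool) [22.274  0.133 -0.098] rotvec [-0.0001  0.0001 -0.0002]
shift after turn [22.274  0.137 -0.096]
```

Request:
arm_command --plan '[{"tx": 3.5,"ty": 0.13,"tz": -0.1,"wx": 0,"wy": 0,"wz": 0,"jaw": 1},{"tx": 3.5,"ty": 0,"tz": 0,"wx": 0,"wy": 0,"wz": 0,"jaw": 1},{"tx": 3.5,"ty": 0,"tz": 0,"wx": 0,"wy": 0,"wz": 0,"jaw": 1},{"tx": 3.5,"ty": 0,"tz": 0,"wx": 0,"wy": 0,"wz": 0,"jaw": 1},{"tx": 3.5,"ty": 0,"tz": 0,"wx": 0,"wy": 0,"wz": 0,"jaw": 1},{"tx": 3.0,"ty": 0,"tz": 0,"wx": 0,"wy": 0,"wz": 0,"jaw": 1},{"tx": 1.37,"ty": 0,"tz": 0,"wx": 0,"wy": 0,"wz": 0,"jaw": 1},{"tx": 0.5,"ty": 0,"tz": 0,"wx": 0,"wy": 0,"wz": 0,"jaw": 1},{"tx": 0,"ty": 0,"tz": 0,"wx": 0,"wy": 0,"wz": 0,"jaw": 0.6},{"tx": 0,"ty": 0,"tz": 0,"wx": 0,"wy": 0,"wz": 0,"jaw": 0.45},{"tx": 0,"ty": 0,"tz": 0,"wx": 0,"wy": 0,"wz": 0,"jaw": 0.4},{"tx": 0,"ty": 0,"tz": 0,"wx": 0,"wy": 0,"wz": 0,"jaw": 0.35},{"tx": 0,"ty": 0,"tz": 0,"wx": 0,"wy": 0,"wz": 0,"jaw": 0.3},{"tx": 0,"ty": 0,"tz": 0,"wx": 0,"wy": 0,"wz": 0,"jaw": 0.3},{"tx": 0,"ty": 0,"tz": 0,"wx": 0,"wy": 0,"wz": 0,"jaw": 0.3},{"tx": 0,"ty": 0,"tz": 0,"wx": 0,"wy": 0,"wz": 0,"jaw": 0.3}]'

```text
time: 4.1
tool_pos: [537.3, 241.1, 25.6]
tcp_rot: [0.324, 1.57, 0.324]
contact_force: [-1.6, 0.0, 6.1]
grip_width: 59.6
```

```bash
python3 - <<'E'
from mv import *
go([538,240,25],0)
t=avg('top',2);s=avg('scene',2)
cv2.imwrite('pics/g1.png',np.hstack([crop(t,175,195,45,50,8),crop(s,322,190,50,50,8)]))
E
```

```text
t 4.1 pos [537.3 241.1  25.6] jaw az 0.0 down [ 1.e-03  4.e-04 -1.e+00] w 59.61 F [-1.57  0.01  6.12] q [0.29 0.71 1.58 0.   0.85 0.29]
shift cm (tool) [ 0.062 -0.106  0.074] rotvec [ 0.      0.001  -0.0004]
shift after turn [ 0.062 -0.106  0.074]
```

View pics/g1.png

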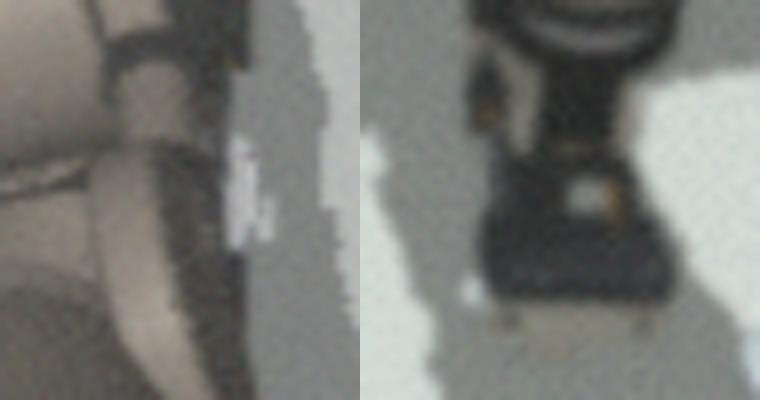

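Request:
arm_command --plan '[{"tx": 0,"ty": 0,"tz": 0,"wx": 0,"wy": 0,"wz": 0,"jaw": 0.2},{"tx": -0.05,"ty": 0,"tz": 0,"wx": 0,"wy": 0,"wz": 0,"jaw": 0.2},{"tx": 0,"ty": 0,"tz": 0,"wx": 0,"wy": 0,"wz": 0,"jaw": 0.2}]'

```text
time: 4.6
tool_pos: [537.1, 241.0, 25.6]
tcp_rot: [0.355, 1.57, 0.355]
contact_force: [0.4, 0.6, 4.1]
grip_width: 59.6
```

```bash
python3 - <<'E'
from mv import *
for i in range(3): go([538,240,25],0); imaging.capture('top')
E
```

```text
t 4.6 pos [537.1 241.   25.6] jaw az 0.0 down [ 5.e-04  2.e-04 -1.e+00] w 59.59 F [0.38 0.61 4.06] q [0.29 0.71 1.58 0.   0.85 0.29]
shift cm (tool) [ 0.064 -0.098  0.093] rotvec [ 0.      0.0005 -0.0002]
shift after turn [ 0.064 -0.098  0.093]
t 4.65 pos [537.1 241.   25.7] jaw az -0.0001 down [ 5.e-04  2.e-04 -1.e+00] w 59.45 F [0.06 0.32 3.46] q [0.29 0.71 1.58 0.   0.85 0.29]
shift cm (tool) [ 0.065 -0.1    0.092] rotvec [-0.0001  0.0005 -0.0002]
shift after turn [ 0.065 -0.1    0.092]
t 4.7 pos [537.1 241.   25.6] jaw az -0.0 down [ 5.e-04  2.e-04 -1.e+00] w 59.59 F [0.23 0.21 3.76] q [0.29 0.71 1.58 0.   0.85 0.29]
shift cm (tool) [ 0.065 -0.102  0.094] rotvec [-0.      0.0005 -0.0002]
shift after turn [ 0.065 -0.102  0.094]
```

Request:
arm_command --plan '[{"tx": -0.1,"ty": 0,"tz": 0,"wx": 0,"wy": 0,"wz": 0,"jaw": 0.8},{"tx": 0,"ty": 0,"tz": 0,"wx": 0,"wy": 0,"wz": 0,"jaw": 0.8},{"tx": 0,"ty": 0,"tz": 0,"wx": -0.1428,"wy": 0,"wz": 0,"jaw": 0.8},{"tx": 0,"ty": 0,"tz": 0,"wx": -0.1428,"wy": 0,"wz": 0,"jaw": 0.8},{"tx": 0,"ty": 0,"tz": 0,"wx": -0.1428,"wy": 0,"wz": 0,"jaw": 0.8},{"tx": 0,"ty": 0,"tz": 0,"wx": -0.1428,"wy": 0,"wz": 0,"jaw": 0.8},{"tx": 0,"ty": 0,"tz": 0,"wx": -0.1428,"wy": 0,"wz": 0,"jaw": 0.8},{"tx": 0,"ty": 0,"tz": 0,"wx": -0.1428,"wy": 0,"wz": 0,"jaw": 0.8},{"tx": 0,"ty": 0,"tz": 0,"wx": -0.1428,"wy": 0,"wz": 0,"jaw": 0.8},{"tx": 0,"ty": 0,"tz": 0,"wx": -0.1428,"wy": 0,"wz": 0,"jaw": 0.8},{"tx": 0,"ty": 0,"tz": 0,"wx": -0.1428,"wy": 0,"wz": 0,"jaw": 0.8},{"tx": 0,"ty": 0,"tz": 0,"wx": -0.1428,"wy": 0,"wz": 0,"jaw": 0.8},{"tx": 0,"ty": 0,"tz": 0,"wx": -0.1428,"wy": 0,"wz": 0,"jaw": 0.5},{"tx": 0,"ty": 0,"tz": 0,"wx": 0,"wy": 0,"wz": 0,"jaw": 0.4},{"tx": 0,"ty": 0,"tz": 0,"wx": 0,"wy": 0,"wz": 0,"jaw": 0.35},{"tx": 0,"ty": 0,"tz": 0,"wx": 0,"wy": 0,"wz": 0,"jaw": 0.3},{"tx": 0,"ty": 0,"tz": 0,"wx": 0,"wy": 0,"wz": 0,"jaw": 0.2},{"tx": 0,"ty": 0,"tz": 0,"wx": 0,"wy": 0,"wz": 0,"jaw": 0.2},{"tx": 0,"ty": 0,"tz": 0,"wx": 0,"wy": 0,"wz": 0,"jaw": 0.2}]'

```text
time: 6.65
tool_pos: [536.9, 240.9, 26.5]
tcp_rot: [-0.272, 1.571, 1.298]
contact_force: [0.2, -1.1, -0.4]
grip_width: 59.2
```

```bash
python3 - <<'E'
from mv import *
import math
for i in range(2): go([541,-40,100],math.pi/2); imaging.capture('top')
E
```

```text
t 6.65 pos [536.9 240.9  26.5] jaw az 1.5702 down [ 0.e+00  1.e-04 -1.e+00] w 59.23 F [ 0.19 -1.08 -0.43] q [ 0.29  0.71  1.58  0.    0.85 -1.28]
shift cm (tool) [ -7.349  -0.426 -28.093] rotvec [-0.0006  0.0001  0.    ]
shift after turn [ -7.347  -0.41  -28.094]
t 6.7 pos [536.9 240.9  26.5] jaw az 1.5704 down [ 0.e+00  1.e-04 -1.e+00] w 59.31 F [ 0.62  0.1  -0.37] q [ 0.29  0.71  1.58  0.    0.85 -1.28]
shift cm (tool) [ -7.348  -0.423 -28.094] rotvec [-0.0004  0.0001  0.    ]
shift after turn [ -7.346  -0.411 -28.095]
```

Two squeezes 90° apart put the lid centre at (537.0, 241.0) in the robot frame, so the top camera is biased by about (−0.9, +1.0). That puts the dish near (539.7, −38.5). I lift, carry and hover, then look.

Request:
arm_command --plan '[{"tx": -1,"ty": 0,"tz": 0,"wx": 0,"wy": 0,"wz": 0,"jaw": 0.2},{"tx": -2.5,"ty": 0,"tz": 0,"wx": 0,"wy": 0,"wz": 0,"jaw": 0.2},{"tx": -2.5,"ty": 0,"tz": 0,"wx": 0,"wy": 0,"wz": 0,"jaw": 0.2},{"tx": 0,"ty": -0.28,"tz": -1.5,"wx": 0,"wy": 0,"wz": 0,"jaw": 0.2},{"tx": 0,"ty": 0,"tz": -2.5,"wx": 0,"wy": 0,"wz": 0,"jaw": 0.2},{"tx": 0,"ty": 0,"tz": -2.5,"wx": 0,"wy": 0,"wz": 0,"jaw": 0.2},{"tx": 0,"ty": 0,"tz": -2.5,"wx": 0,"wy": 0,"wz": 0,"jaw": 0.2},{"tx": 0,"ty": 0,"tz": -2.5,"wx": 0,"wy": 0,"wz": 0,"jaw": 0.2},{"tx": 0,"ty": 0,"tz": -2.5,"wx": 0,"wy": 0,"wz": 0,"jaw": 0.2},{"tx": 0,"ty": 0,"tz": -2.5,"wx": 0,"wy": 0,"wz": 0,"jaw": 0.2},{"tx": 0,"ty": 0,"tz": -2.5,"wx": 0,"wy": 0,"wz": 0,"jaw": 0.2},{"tx": 0,"ty": 0,"tz": -2.5,"wx": 0,"wy": 0,"wz": 0,"jaw": 0.2},{"tx": 0,"ty": 0,"tz": -2.5,"wx": 0,"wy": 0,"wz": 0,"jaw": 0.2},{"tx": 0,"ty": 0,"tz": -2.5,"wx": 0,"wy": 0,"wz": 0,"jaw": 0.2},{"tx": 0,"ty": 0,"tz": -1.45,"wx": 0,"wy": 0,"wz": 0,"jaw": 0.2},{"tx": 0,"ty": 0,"tz": 0,"wx": 0,"wy": 0,"wz": 0,"jaw": 0.2}]'

```text
time: 8.35
tool_pos: [539.6, -40.4, 86.4]
tcp_rot: [2.685, 1.571, -2.03]
contact_force: [0.0, 1.0, -0.1]
grip_width: 59.4
```

```bash
python3 - <<'E'
from mv import *
import math
go([539.7,-38.5,56],math.pi/2)
t=avg('top',2);s=avg('scene',3)
cv2.imwrite('pics/h_t.png',t);cv2.imwrite('pics/h_s.png',s)
cv2.imwrite('pics/g2.png',np.hstack([crop(t,260,180,60,60,6),crop(s,235,180,60,60,6)]))
E
```

```text
t 8.35 pos [539.6 -40.4  86.4] jaw az 1.568 down [-1.e-04 -1.e-04 -1.e+00] w 59.41 F [ 0.02  0.95 -0.06] q [-0.22  0.55  1.68 -0.    0.9  -1.78]
shift cm (tool) [ 3.04  -0.014  0.187] rotvec [-0.0028 -0.0001 -0.0001]
shift after turn [ 3.04  -0.015  0.187]
```

View pics/g2.png

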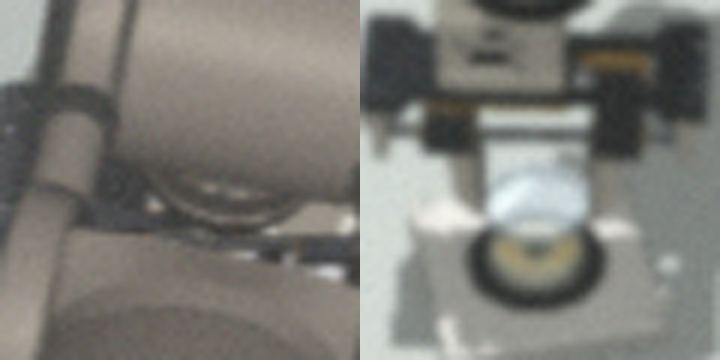

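```bash
python3 - <<'E'
from mv import *
import math
from m import roi,ell,px
go([539.7,-38.5,56],math.pi/2)
s=avg('scene',3)
c=crop(s,245,195,40,50,12); cv2.imwrite('pics/g3.png',c)
o,p,M=st()
L=np.array([p[0],p[1],p[2]-26.5])
print('lid pred top centre',proj('scene',L+[0,0,10]),'bottom',proj('scene',L))
for y in(-38.5,-40.5): print('dish field',proj('scene',[539.7,y,22]))
u,v,w,h=246,208,36,32
a=roi(s,u,v,w,h); g=a.mean(2)
E
```

```text
t 8.6 pos [539.6 -37.5  86.5] jaw az 1.572 down [-2.e-04  3.e-04 -1.e+00] w 59.28 F [-0.44  0.59 -0.03] q [-0.21  0.55  1.68  0.    0.9  -1.78]
shift cm (tool) [ 3.047 -0.012 -0.1  ] rotvec [ 0.0012  0.0003 -0.0002]
shift after turn [ 3.047 -0.011 -0.099]
lid pred top centre [265.09957187 212.21108117] bottom [265.14870477 214.31577651]
dish field [265.11724393 222.1499844 ]
dish field [264.54286269 222.13437253]
```

View pics/g3.png

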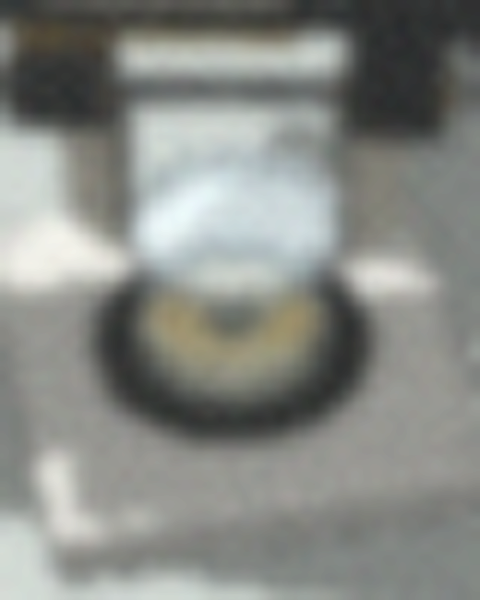

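```bash
python3 - <<'E'
from mv import *
import math
for k in range(3):
    o,p,M=st(); print(o['time'],p.round(2)); imaging.capture('top')
L=np.array([p[0],p[1],p[2]-26.5])
print('lid front rim bottom',proj('scene',L+[30.2,0,0]),'back top',proj('scene',L+[-30.2,0,10]))
print('bench lid pred', proj('scene',[537,241,0]),proj('scene',[537,241,5]),proj('scene',[537,241,10]), proj('scene',[567.2,241,0]),proj('scene',[506.8,241,10]))
print('top bench', proj('top',[537,241,5]),proj('top',[537,241,10]))
s=avg('scene',1); cv2.imwrite('pics/g4.png',crop(s,245,195,40,50,12))
print('colony', proj('scene',[539.7,-38.5,29]),proj('top',[539.7,-38.5,29]),proj('top',[539.7,-38.5,22]))
E
```

```text
8.75 [539.71 -37.75  86.54]
8.8 [539.72 -37.89  86.52]
8.85 [539.74 -38.02  86.54]
lid front rim bottom [264.57647693 220.55732983] back top [265.50276503 206.14187709]
bench lid pred [345.13993068 228.21267598] [345.2864791  227.21452082] [345.43365374 226.21210042] [345.69969561 234.49648119] [344.88204661 220.08735792]
top bench [197.22448793 218.6446124 ] [196.8937525  218.39350875]
colony [265.08336238 220.72617468] [293.92862575 216.06229201] [293.8298171  216.43341786]
```

Both views, corrected with the lid's bench position, agree on a dish centre of (539.7, −38.5) within 0.5 mm. I lower the lid.

Request:
arm_command --plan '[{"tx": 0.5,"ty": 0,"tz": 0,"wx": 0,"wy": 0,"wz": 0,"jaw": 0.2},{"tx": 0.8,"ty": 0,"tz": 0,"wx": 0,"wy": 0,"wz": 0,"jaw": 0.2},{"tx": 0.5,"ty": 0,"tz": 0,"wx": 0,"wy": 0,"wz": 0,"jaw": 0.2},{"tx": 0.3,"ty": 0,"tz": 0,"wx": 0,"wy": 0,"wz": 0,"jaw": 0.2},{"tx": 0.2,"ty": 0,"tz": 0,"wx": 0,"wy": 0,"wz": 0,"jaw": 0.2},{"tx": 0.2,"ty": 0,"tz": 0,"wx": 0,"wy": 0,"wz": 0,"jaw": 0.2},{"tx": 0.2,"ty": 0,"tz": 0,"wx": 0,"wy": 0,"wz": 0,"jaw": 0.2},{"tx": 0.2,"ty": 0,"tz": 0,"wx": 0,"wy": 0,"wz": 0,"jaw": 0.2},{"tx": 0,"ty": 0,"tz": 0,"wx": 0,"wy": 0,"wz": 0,"jaw": 0.2}]'

```text
time: 9.85
tool_pos: [539.6, -38.5, 57.3]
tcp_rot: [1.117, 1.57, 2.688]
contact_force: [-0.6, -0.2, 0.4]
grip_width: 59.5
```

```bash
python3 - <<'E'
from mv import *
import math
go([539.7,-38.5,56],math.pi/2)
s=avg('scene',2); cv2.imwrite('pics/g5.png',crop(s,240,190,50,50,12))
go([539.7,-38.5,56],math.pi/2)
E
```

```text
t 9.85 pos [539.6 -38.5  57.3] jaw az 1.5708 down [-3.e-04  2.e-04 -1.e+00] w 59.45 F [-0.64 -0.24  0.39] q [-0.21  0.6   1.71  0.    0.84 -1.78]
shift cm (tool) [ 0.13  -0.015  0.003] rotvec [-0.      0.0002 -0.0003]
shift after turn [ 0.13  -0.015  0.003]
t 9.95 pos [539.7 -38.5  57.5] jaw az 1.5708 down [ 1.e-04  1.e-04 -1.e+00] w 59.43 F [ 0.19 -0.34 -0.39] q [-0.21  0.6   1.71  0.    0.84 -1.78]
shift cm (tool) [0.154 0.001 0.005] rotvec [-0.      0.0001  0.0001]
shift after turn [0.154 0.001 0.005]
```

View pics/g5.png

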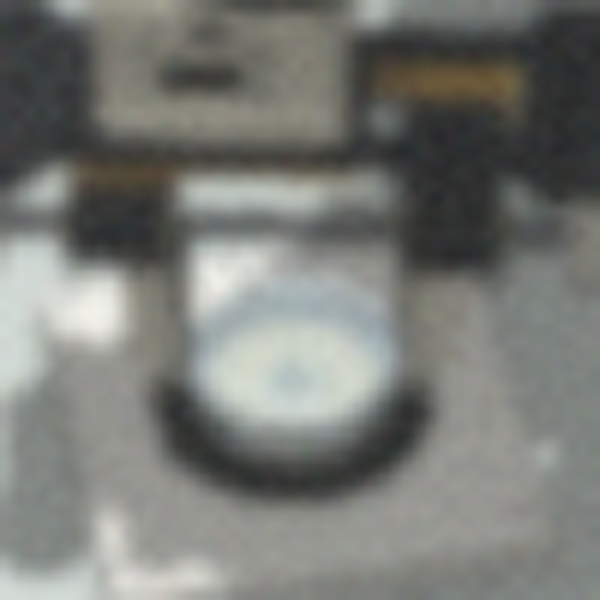

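The lid is centred over the dish with no contact force, about 1.5 mm short of seated.

Request:
arm_command --plan '[{"tx": 0.08,"ty": 0,"tz": 0,"wx": 0,"wy": 0,"wz": 0,"jaw": 0.2},{"tx": 0.07,"ty": 0,"tz": 0,"wx": 0,"wy": 0,"wz": 0,"jaw": 0.2},{"tx": 0.05,"ty": 0,"tz": 0,"wx": 0,"wy": 0,"wz": 0,"jaw": 0.2},{"tx": 0,"ty": 0,"tz": 0,"wx": 0,"wy": 0,"wz": 0,"jaw": 0.2}]'

```text
time: 10.35
tool_pos: [539.8, -38.6, 55.8]
tcp_rot: [-1.588, 1.57, -0.017]
contact_force: [-1.7, -0.0, 3.5]
grip_width: 59.2
```

Request:
arm_command --plan '[{"tx": 0,"ty": 0,"tz": 0,"wx": 0,"wy": 0,"wz": 0,"jaw": 0.35},{"tx": 0,"ty": 0,"tz": 0,"wx": 0,"wy": 0,"wz": 0,"jaw": 0.6},{"tx": 0,"ty": 0,"tz": 0,"wx": 0,"wy": 0,"wz": 0,"jaw": 0.8},{"tx": 0,"ty": 0,"tz": 0,"wx": 0,"wy": 0,"wz": 0,"jaw": 0.8},{"tx": -1,"ty": 0,"tz": 0,"wx": 0,"wy": 0,"wz": 0,"jaw": 0.8},{"tx": -2,"ty": 0,"tz": 0,"wx": 0,"wy": 0,"wz": 0,"jaw": 0.8},{"tx": -3,"ty": 0,"tz": 0,"wx": 0,"wy": 0,"wz": 0,"jaw": 0.5},{"tx": -3,"ty": 0,"tz": 0,"wx": 0,"wy": 0,"wz": 0,"jaw": 0.3}]'

```text
time: 11.15
tool_pos: [539.5, -38.5, 146.9]
tcp_rot: [1.104, 1.57, 2.675]
contact_force: [0.2, 0.4, -0.1]
grip_width: 70.9
```

```bash
python3 - <<'E'
from mv import *
import math
go([466,-267.6,120],math.pi/2-0.03)
s=avg('scene',3);t=avg('top',1); cv2.imwrite('pics/g6.png',np.hstack([crop(s,240,190,50,50,8),crop(t,250,180,50,50,8)]))
E
```

```text
t 11.15 pos [539.5 -38.5 146.9] jaw az 1.5708 down [-4.e-04  2.e-04 -1.e+00] w 70.92 F [ 0.18  0.38 -0.07] q [-0.21  0.47  1.62  0.    1.05 -1.78]
shift cm (tool) [  2.691   7.348 -22.911] rotvec [ 0.03    0.0002 -0.0004]
shift after turn [  2.693   6.658 -23.121]
```

View pics/g6.png

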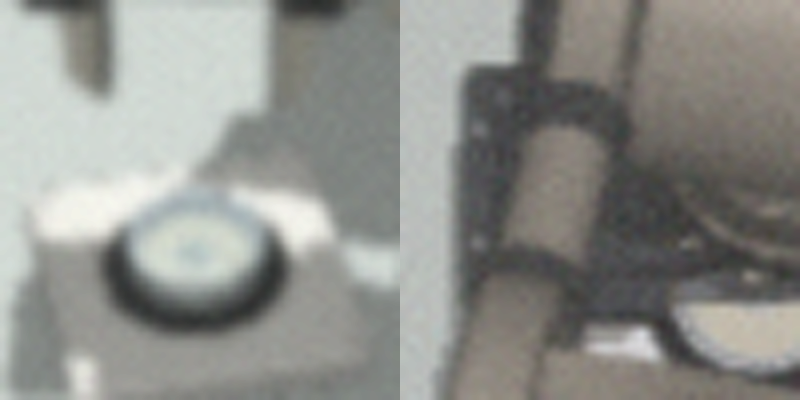

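The lid sits level on the dish, and the fingers are clear. On to the tweezers: grips at about (466.0, −267.6), yaw about −0.03.

Request:
arm_command --plan '[{"tx": 0,"ty": 0.92,"tz": -2.86,"wx": 0.03,"wy": 0,"wz": 0,"jaw": 0.5},{"tx": 0,"ty": 0.92,"tz": -2.86,"wx": 0,"wy": 0,"wz": 0,"jaw": 0.5},{"tx": 0,"ty": 0.92,"tz": -2.86,"wx": 0,"wy": 0,"wz": 0,"jaw": 0.5},{"tx": 0,"ty": 0.92,"tz": -2.86,"wx": 0,"wy": 0,"wz": 0,"jaw": 0.5},{"tx": 0,"ty": 0.92,"tz": -2.86,"wx": 0,"wy": 0,"wz": 0,"jaw": 0.5},{"tx": 0,"ty": 0.92,"tz": -2.86,"wx": 0,"wy": 0,"wz": 0,"jaw": 0.5},{"tx": 0,"ty": 0.92,"tz": -2.86,"wx": 0,"wy": 0,"wz": 0,"jaw": 0.5},{"tx": 1,"ty": 0.92,"tz": -2.86,"wx": 0,"wy": 0,"wz": 0,"jaw": 0.5},{"tx": 2,"ty": 0,"tz": 0,"wx": 0,"wy": 0,"wz": 0,"jaw": 0.5},{"tx": 2,"ty": 0,"tz": 0,"wx": 0,"wy": 0,"wz": 0,"jaw": 0.5},{"tx": 1,"ty": 0,"tz": 0,"wx": 0,"wy": 0,"wz": 0,"jaw": 0.4},{"tx": 0,"ty": 0,"tz": 0,"wx": 0,"wy": 0,"wz": 0,"jaw": 0.4},{"tx": 0,"ty": 0,"tz": 0,"wx": 0,"wy": 0,"wz": 0,"jaw": 0.4}]'

```text
time: 12.65
tool_pos: [460.2, -265.2, 85.6]
tcp_rot: [0.749, 1.57, 2.29]
contact_force: [-0.4, -0.0, 0.9]
grip_width: 64.4
```

```bash
python3 - <<'E'
from mv import *
import math
s=avg('scene',2);t=avg('top',2); cv2.imwrite('pics/g7.png',np.hstack([crop(s,170,160,60,75,6),crop(t,340,200,70,75,6)]))
for i in range(2): go([466,-267.6,31],math.pi/2-0.03); imaging.capture('top')
E
```

```text
t 12.85 pos [ 460.6 -265.5   86.3] jaw az 1.5412 down [ 1.3e-03 -9.0e-04 -1.0e+00] w 63.98 F [-0.68  1.01 -0.37] q [-0.67  0.54  1.71  0.    0.89 -2.21]
shift cm (tool) [ 5.532 -0.542 -0.194] rotvec [ 0.0004 -0.0008  0.0013]
shift after turn [ 5.531 -0.549 -0.198]
t 12.9 pos [ 460.5 -265.4   86.3] jaw az 1.5411 down [ 1.2e-03 -8.0e-04 -1.0e+00] w 63.89 F [ 0.29  0.02 -0.12] q [-0.67  0.54  1.71  0.    0.89 -2.21]
shift cm (tool) [ 5.526 -0.546 -0.195] rotvec [ 0.0003 -0.0008  0.0012]
shift after turn [ 5.526 -0.553 -0.2  ]
```

View pics/g7.png

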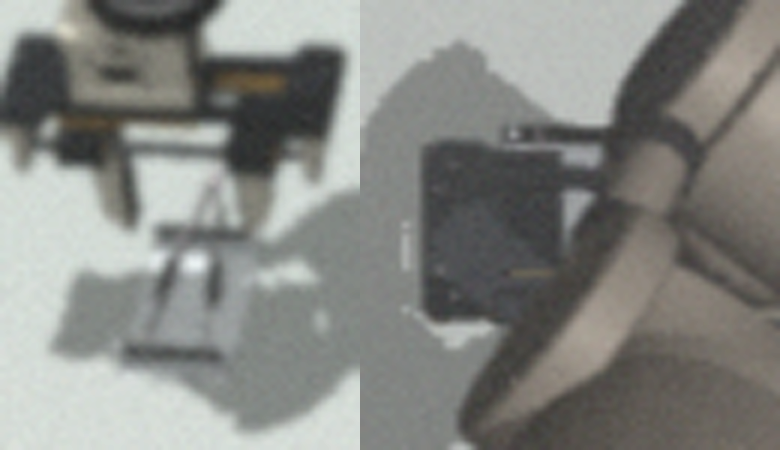

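Request:
arm_command --plan '[{"tx": 0,"ty": -0.55,"tz": -0.2,"wx": 0,"wy": -0.0008,"wz": 0.0012,"jaw": 0.3},{"tx": 0,"ty": 0,"tz": 0,"wx": 0,"wy": 0,"wz": 0,"jaw": 0.3},{"tx": 1.5,"ty": 0,"tz": 0,"wx": 0,"wy": 0,"wz": 0,"jaw": 0.3},{"tx": 1.5,"ty": 0,"tz": 0,"wx": 0,"wy": 0,"wz": 0,"jaw": 0.3},{"tx": 1.0,"ty": 0,"tz": 0,"wx": 0,"wy": 0,"wz": 0,"jaw": 0.3},{"tx": 0.8,"ty": 0,"tz": 0,"wx": 0,"wy": 0,"wz": 0,"jaw": 0.3},{"tx": 0.6,"ty": 0,"tz": 0,"wx": 0,"wy": 0,"wz": 0,"jaw": 0.3},{"tx": 0,"ty": 0,"tz": 0,"wx": 0,"wy": 0,"wz": 0,"jaw": 0.3},{"tx": 0,"ty": 0,"tz": 0,"wx": 0,"wy": 0,"wz": 0,"jaw": 0.3}]'

```text
time: 13.85
tool_pos: [465.7, -267.6, 31.7]
tcp_rot: [0.933, 1.57, 2.474]
contact_force: [1.1, 0.5, 0.7]
grip_width: 59.9
```

```bash
python3 - <<'E'
from mv import *
import math
s=avg('scene',3); cv2.imwrite('pics/g8.png',crop(s,180,170,50,60,10))
for i in range(1): go([466,-267.6,31],math.pi/2-0.03)
E
```

```text
t 14.0 pos [ 465.8 -267.7   32. ] jaw az 1.5408 down [-3.e-04  3.e-04 -1.e+00] w 59.78 F [ 0.51 -0.51  0.3 ] q [-0.66  0.63  1.73  0.    0.78 -2.21]
shift cm (tool) [ 0.1   -0.023  0.008] rotvec [-0.      0.0003 -0.0004]
shift after turn [ 0.1   -0.023  0.008]
```

View pics/g8.png

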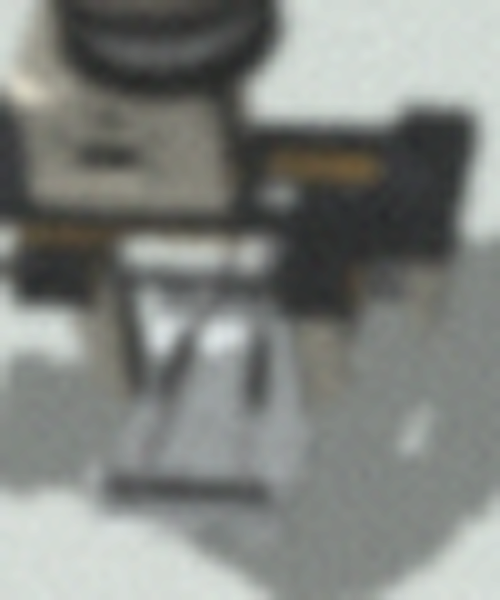

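The fingers straddle both grips, and the TCP is within 0.3 mm of target. I close step by step.

Request:
arm_command --plan '[{"tx": 0.1,"ty": -0.02,"tz": 0,"wx": 0,"wy": 0,"wz": 0,"jaw": 0.1},{"tx": 0,"ty": 0,"tz": 0,"wx": 0,"wy": 0,"wz": 0,"jaw": -0.1},{"tx": 0,"ty": 0,"tz": 0,"wx": 0,"wy": 0,"wz": 0,"jaw": -0.18},{"tx": 0,"ty": 0,"tz": 0,"wx": 0,"wy": 0,"wz": 0,"jaw": -0.22},{"tx": 0,"ty": 0,"tz": 0,"wx": 0,"wy": 0,"wz": 0,"jaw": -0.26},{"tx": 0,"ty": 0,"tz": 0,"wx": 0,"wy": 0,"wz": 0,"jaw": -0.3},{"tx": 0,"ty": 0,"tz": 0,"wx": 0,"wy": 0,"wz": 0,"jaw": -0.34},{"tx": 0,"ty": 0,"tz": 0,"wx": 0,"wy": 0,"wz": 0,"jaw": -0.38},{"tx": 0,"ty": 0,"tz": 0,"wx": 0,"wy": 0,"wz": 0,"jaw": -0.42},{"tx": 0,"ty": 0,"tz": 0,"wx": 0,"wy": 0,"wz": 0,"jaw": -0.45},{"tx": 0,"ty": 0,"tz": 0,"wx": 0,"wy": 0,"wz": 0,"jaw": -0.45},{"tx": 0,"ty": 0,"tz": 0,"wx": 0,"wy": 0,"wz": 0,"jaw": -0.45}]'

```text
time: 15.2
tool_pos: [465.7, -267.5, 30.5]
tcp_rot: [0.916, 1.569, 2.457]
contact_force: [0.2, -0.0, 0.7]
grip_width: 25.2
```

```bash
python3 - <<'E'
from mv import *
import math
s=avg('scene',3); cv2.imwrite('pics/g9.png',crop(s,180,170,50,60,10))
for i in range(1): go([466,-267.6,31],math.pi/2-0.03)
E
```

```text
t 15.35 pos [ 465.7 -267.5   30.5] jaw az 1.5408 down [-1.e-03  8.e-04 -1.e+00] w 25.48 F [0.27 0.08 0.71] q [-0.66  0.63  1.73  0.    0.78 -2.2 ]
shift cm (tool) [-0.049 -0.026 -0.012] rotvec [ 0.      0.0008 -0.0011]
shift after turn [-0.049 -0.026 -0.012]
```

View pics/g9.png

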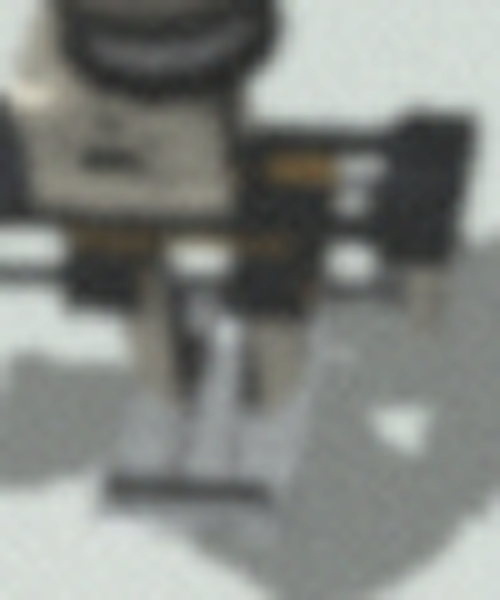

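Request:
arm_command --plan '[{"tx": -0.5,"ty": 0,"tz": 0,"wx": 0,"wy": 0,"wz": 0,"jaw": -0.45},{"tx": -1,"ty": 0,"tz": 0,"wx": 0,"wy": 0,"wz": 0,"jaw": -0.45},{"tx": -1.5,"ty": 0,"tz": 0,"wx": 0,"wy": 0,"wz": 0,"jaw": -0.45},{"tx": -1.5,"ty": 0,"tz": 0,"wx": 0,"wy": 0,"wz": 0,"jaw": -0.45},{"tx": -1,"ty": 0,"tz": 0,"wx": 0,"wy": 0,"wz": 0,"jaw": -0.45},{"tx": 0,"ty": 0,"tz": 0,"wx": 0,"wy": 0,"wz": 0,"jaw": -0.45},{"tx": 0,"ty": 0,"tz": 0,"wx": 0,"wy": 0,"wz": 0,"jaw": -0.45}]'

```text
time: 16.05
tool_pos: [465.7, -267.4, 85.6]
tcp_rot: [0.902, 1.57, 2.443]
contact_force: [0.5, -0.5, -0.5]
grip_width: 25.4
```

```bash
python3 - <<'E'
from mv import *
import math
s=avg('scene',3); cv2.imwrite('pics/g10.png',crop(s,170,150,60,60,10))
for i in range(1): go([480.7,-36.7,85.5],math.pi/2-0.03)
E
```

```text
t 16.2 pos [ 465.4 -267.2   84.8] jaw az 1.5407 down [-0.0022  0.0018 -1.    ] w 25.5 F [ 0.33  0.32 -1.26] q [-0.66  0.55  1.7   0.    0.9  -2.2 ]
shift cm (tool) [-0.031 -0.838 23.089] rotvec [-0.0001  0.0017 -0.0023]
shift after turn [-0.069 -0.839 23.089]
```

View pics/g10.png

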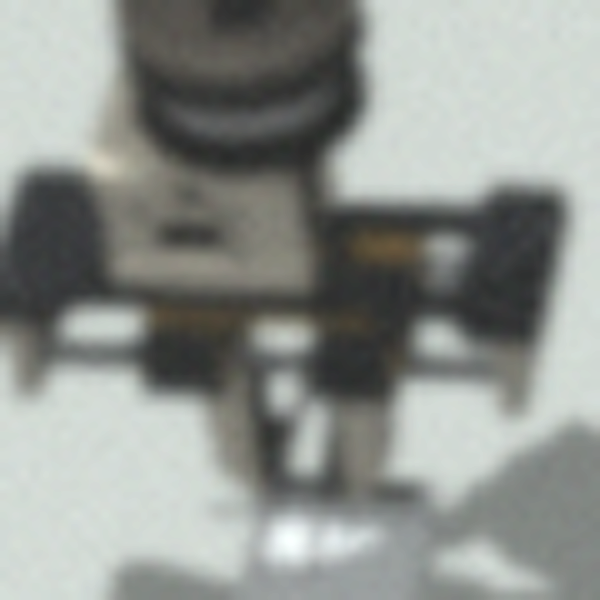

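Request:
arm_command --plan '[{"tx": 0,"ty": -0.42,"tz": 0.6,"wx": 0,"wy": 0.0017,"wz": -0.0023,"jaw": -0.45},{"tx": 0,"ty": -0.42,"tz": 1.2,"wx": 0,"wy": 0,"wz": 0,"jaw": -0.45},{"tx": 0,"ty": 0,"tz": 1.8,"wx": 0,"wy": 0,"wz": 0,"jaw": -0.45},{"tx": 0,"ty": 0,"tz": 1.8,"wx": 0,"wy": 0,"wz": 0,"jaw": -0.45},{"tx": 0,"ty": 0,"tz": 1.8,"wx": 0,"wy": 0,"wz": 0,"jaw": -0.45},{"tx": 0,"ty": 0,"tz": 1.8,"wx": 0,"wy": 0,"wz": 0,"jaw": -0.45},{"tx": 0,"ty": 0,"tz": 1.8,"wx": 0,"wy": 0,"wz": 0,"jaw": -0.45},{"tx": 0,"ty": 0,"tz": 1.8,"wx": 0,"wy": 0,"wz": 0,"jaw": -0.45},{"tx": 0,"ty": 0,"tz": 1.8,"wx": 0,"wy": 0,"wz": 0,"jaw": -0.45},{"tx": 0,"ty": 0,"tz": 1.8,"wx": 0,"wy": 0,"wz": 0,"jaw": -0.45},{"tx": 0,"ty": 0,"tz": 1.8,"wx": 0,"wy": 0,"wz": 0,"jaw": -0.45},{"tx": 0,"ty": 0,"tz": 1.8,"wx": 0,"wy": 0,"wz": 0,"jaw": -0.45},{"tx": 0,"ty": 0,"tz": 1.8,"wx": 0,"wy": 0,"wz": 0,"jaw": -0.45},{"tx": 0,"ty": 0,"tz": 1.0,"wx": 0,"wy": 0,"wz": 0,"jaw": -0.45},{"tx": 0,"ty": 0,"tz": 0.49,"wx": 0,"wy": 0,"wz": 0,"jaw": -0.45},{"tx": 0,"ty": 0,"tz": 0,"wx": 0,"wy": 0,"wz": 0,"jaw": -0.45},{"tx": 0,"ty": 0,"tz": 0,"wx": 0,"wy": 0,"wz": 0,"jaw": -0.45},{"tx": 0,"ty": 0,"tz": 0,"wx": 0,"wy": 0,"wz": 0,"jaw": -0.45},{"tx": 0,"ty": 0,"tz": 0,"wx": 0,"wy": 0,"wz": 0,"jaw": -0.45}]'

```text
time: 18.1
tool_pos: [481.1, -37.5, 85.3]
tcp_rot: [-2.224, 1.569, -0.684]
contact_force: [0.2, 0.5, -0.8]
grip_width: 25.1
```

```bash
python3 - <<'E'
from mv import *
import math
t=avg('top',4);s=avg('scene',6); cv2.imwrite('pics/i_s.png',s); cv2.imwrite('pics/i_t.png',t)
cv2.imwrite('pics/g11.png',crop(s,240,180,50,50,12)); cv2.imwrite('pics/g12.png',crop(t,255,180,65,60,12))
for i in range(1): go([480.7,-36.7,55],math.pi/2-0.03)
E
```

```text
t 18.6 pos [481.1 -37.   85.3] jaw az 1.5408 down [ 1.1e-03 -9.0e-04 -1.0e+00] w 25.19 F [-0.27  0.11 -0.06] q [-0.24  0.47  1.85 -0.    0.82 -1.78]
shift cm (tool) [3.031 0.043 0.028] rotvec [-0.     -0.0008  0.0012]
shift after turn [3.031 0.04  0.025]
```

View pics/g11.png

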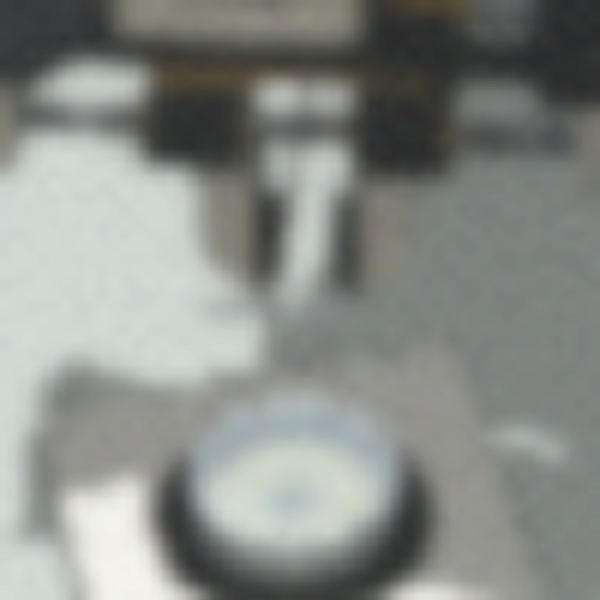

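View pics/g12.png

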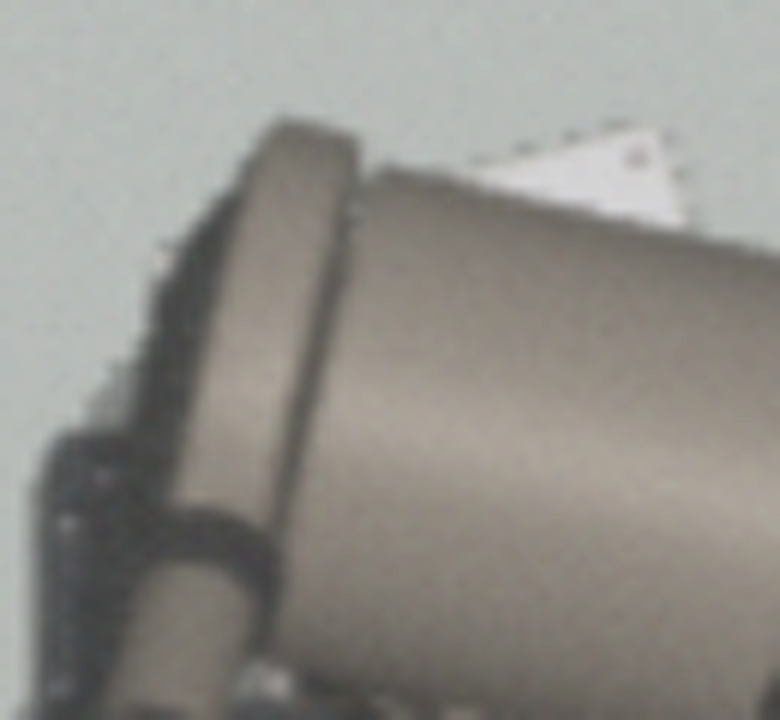

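```bash
python3 - <<'E'
from mv import *
s=cv2.imread('pics/i_s.png')
o,p,M=st()
u,v=250,195
a=cv2.resize(s[v:v+35,u:u+40],None,fx=18,fy=16,interpolation=cv2.INTER_LANCZOS4)
c=cv2.createCLAHE(6,(3,3)); lab=cv2.cvtColor(a,cv2.COLOR_BGR2LAB); lab[...,0]=c.apply(lab[...,0]); 
cv2.imwrite('pics/g13.png',cv2.cvtColor(lab,cv2.COLOR_LAB2BGR))
zt=p[2]-30.5+22.5
T=M  # tool axes
y=M[:,2]; x=np.array([y[1],-y[0],0])
G=np.array([p[0],p[1],zt])
for nm,(dx,dy) in dict(grip=(0,0),tipL=(59,10),tipR=(59,-10),scL=(33,12),scR=(33,-12)).items():
    q=proj('scene',G+x*dx+y*dy)+[-.95,1.05]; print(nm,q.round(1),'crop',((q-[u,v]+.5)*[18,16]).round(0))
E
```

```text
grip [265.3 200.1] crop [284.  89.]
tipL [266.8 211.9] crop [311. 279.]
tipR [260.9 211.6] crop [205. 274.]
scL [268.  206.7] crop [332. 195.]
scR [261.  206.4] crop [207. 190.]
```

View pics/g13.png

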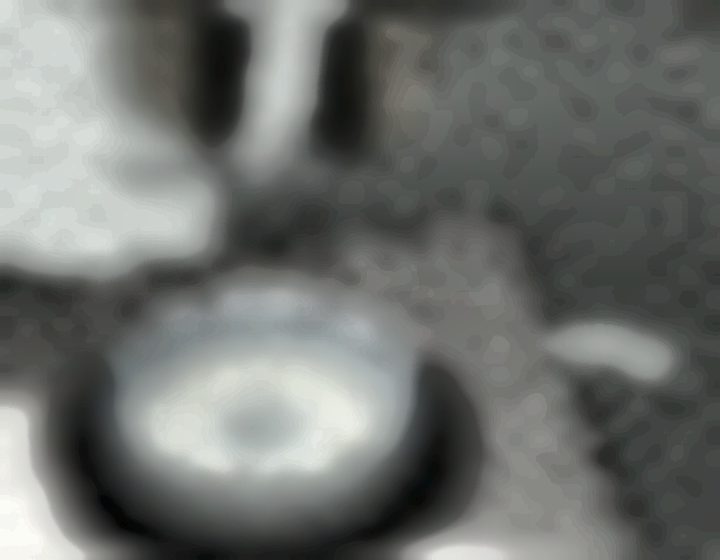

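Request:
arm_command --plan '[{"tx": 0.5,"ty": 0.04,"tz": 0.03,"wx": 0,"wy": -0.0008,"wz": 0.0012,"jaw": -0.45},{"tx": 0.6,"ty": 0,"tz": 0,"wx": 0,"wy": 0,"wz": 0,"jaw": -0.45},{"tx": 0.6,"ty": 0,"tz": 0,"wx": 0,"wy": 0,"wz": 0,"jaw": -0.45},{"tx": 0.4,"ty": 0,"tz": 0,"wx": 0,"wy": 0,"wz": 0,"jaw": -0.45},{"tx": 0.3,"ty": 0,"tz": 0,"wx": 0,"wy": 0,"wz": 0,"jaw": -0.45},{"tx": 0.1,"ty": 0,"tz": 0,"wx": 0,"wy": 0,"wz": 0,"jaw": -0.45},{"tx": 0,"ty": 0,"tz": 0,"wx": 0,"wy": 0,"wz": 0,"jaw": -0.45},{"tx": 0,"ty": 0,"tz": 0,"wx": 0,"wy": 0,"wz": 0,"jaw": -0.45}]'

```text
time: 19.4
tool_pos: [480.8, -36.7, 60.4]
tcp_rot: [-1.851, 1.571, -0.31]
contact_force: [0.7, 0.4, -0.4]
grip_width: 25.1
```

```bash
cat > tp.py <<'E'
from mv import *
import sys
k=sys.argv[1]
s=np.mean([imaging.capture('scene').astype(float) for _ in range(10)],0).astype(np.float32); np.save(f'pics/{k}.npy',s)
go([480.7,-36.7,55],np.pi/2-0.03)
o,p,M=st()
u,v=245,198
a=cv2.resize(s[v:v+35,u:u+40],None,fx=18,fy=16,interpolation=cv2.INTER_CUBIC); a=np.clip(a*1.7,0,255).astype(np.uint8)
c=cv2.createCLAHE(3,(2,2)); lab=cv2.cvtColor(a,cv2.COLOR_BGR2LAB); lab[...,0]=c.apply(lab[...,0]); 
cv2.imwrite(f'pics/{k}.png',cv2.cvtColor(lab,cv2.COLOR_LAB2BGR))
y=M[:,2]; x=np.array([y[1],-y[0],0]); G=np.array([p[0],p[1],p[2]-8])
for nm,(dx,dy,dz) in dict(grip=(0,0,0),tipL=(59,10,0),tipR=(59,-10,0),scL=(33,12,6),scR=(33,-12,6)).items():
    q=proj('scene',G+x*dx+y*dy+[0,0,dz])+[-.95,1.05]; print(nm,q.round(1),'crop',((q-[u,v]+.5)*[18,16]).round(0))
for z in(29,39.5):
    q=proj('scene',[539.7,-38.5,z])+[-.95,1.05]; print('dish',z,q.round(1),'crop',((q-[u,v]+.5)*[18,16]).round(0))
E
python3 tp.py j1
```

```text
t 19.9 pos [480.7 -36.6  60.3] jaw az 1.5408 down [-1.e-04 -0.e+00 -1.e+00] w 25.15 F [-0.35 -0.37 -0.62] q [-0.24  0.51  1.87 -0.    0.76 -1.78]
shift cm (tool) [ 0.533 -0.003 -0.005] rotvec [ 0.     -0.     -0.0001]
shift after turn [ 0.533 -0.003 -0.005]
grip [265.5 205.3] crop [377. 124.]
tipL [266.9 217.1] crop [404. 314.]
tipR [261.1 216.8] crop [300. 309.]
scL [268.1 210.6] crop [425. 210.]
scR [261.2 210.3] crop [301. 205.]
dish 29 [264.1 221.8] crop [353. 388.]
dish 39.5 [264.1 219.6] crop [352. 354.]
```

View pics/j1.png

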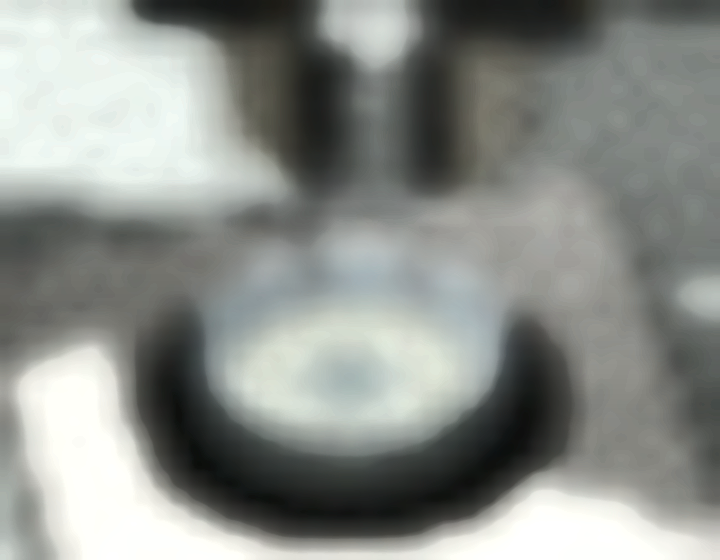

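```bash
python3 - <<'E'
import numpy as np
s=np.load('pics/j1.npy').mean(2)
print('      ',*range(254,276))
for r in range(208,224): print(r,*(s[r,254:276].round(0).astype(int)))
E
```

```text
254 255 256 257 258 259 260 261 262 263 264 265 266 267 268 269 270 271 272 273 274 275
208 132 133 130 125 117 105 89 69 56 63 74 80 79 72 56 54 67 77 79 81 82 84
209 130 130 128 124 119 111 98 82 69 73 80 82 83 77 67 67 75 80 80 83 86 88
210 121 120 116 109 102 96 93 86 79 83 86 86 86 85 83 84 87 88 87 87 89 91
211 100 101 101 94 88 84 86 83 83 88 89 89 89 89 91 93 93 92 91 91 92 92
212 89 92 94 93 89 88 88 86 88 96 99 100 96 94 91 92 92 93 91 91 91 92
213 90 92 93 93 94 97 99 93 95 105 112 112 108 101 96 96 95 94 92 91 92 92
214 92 92 92 94 98 106 106 99 96 104 111 111 109 101 100 102 102 96 92 92 92 92
215 92 93 94 98 103 109 106 101 96 102 107 109 106 100 99 106 108 102 95 93 91 91
216 91 92 97 102 105 105 105 104 105 110 113 114 111 106 102 105 106 103 98 93 90 91
217 86 86 97 105 106 108 114 116 118 122 123 123 121 116 111 110 109 104 98 87 85 89
218 76 76 95 106 111 117 124 126 128 128 128 128 128 126 123 117 113 110 99 80 74 85
219 62 68 95 112 120 126 130 130 129 127 127 128 131 130 130 126 121 114 98 72 60 75
220 49 64 97 118 125 130 130 131 128 123 123 124 129 130 130 129 124 115 98 67 51 64
221 42 59 93 120 129 131 131 129 126 121 119 122 127 129 130 130 125 114 90 59 42 56
222 38 49 82 113 128 131 132 130 127 124 122 123 129 130 129 126 120 105 77 50 38 51
223 39 42 66 95 117 127 130 132 130 128 127 129 130 131 126 117 102 84 62 41 35 49
```

Both blades cross the lid's rim (rows 213–216, columns about 261.9 and 267.7), so they are about 20 mm apart. Their middle looks about 0.8 px (2–3 mm) off towards +y. I move the tips 15 mm forward over the bright agar to see them better.

Request:
arm_command --plan '[{"tx": 0,"ty": -0.5,"tz": 0,"wx": 0,"wy": 0,"wz": 0,"jaw": -0.445},{"tx": 0,"ty": -0.6,"tz": 0,"wx": 0,"wy": 0,"wz": 0,"jaw": -0.445},{"tx": 0,"ty": -0.4,"tz": 0,"wx": 0,"wy": 0,"wz": 0,"jaw": -0.445},{"tx": 0,"ty": 0,"tz": 0,"wx": 0,"wy": 0,"wz": 0,"jaw": -0.445},{"tx": 0,"ty": 0,"tz": 0,"wx": 0,"wy": 0,"wz": 0,"jaw": -0.445}]'

```text
time: 20.4
tool_pos: [495.7, -37.0, 60.2]
tcp_rot: [1.422, 1.57, 2.963]
contact_force: [0.2, -0.3, -1.1]
grip_width: 25.5
```

```bash
python3 tp.py j2; python3 - <<'E'
import numpy as np
s=np.load('pics/j2.npy').mean(2)
print('      ',*range(254,276))
for r in range(209,226): print(r,*(s[r,254:276].round(0).astype(int)))
E
```

```text
t 20.9 pos [495.7 -37.1  60.3] jaw az 1.5408 down [-0. -0. -1.] w 25.33 F [ 1.13 -0.94 -0.61] q [-0.23  0.53  1.83 -0.    0.78 -1.77]
shift cm (tool) [ 0.534  1.497 -0.007] rotvec [ 0. -0. -0.]
shift after turn [ 0.534  1.497 -0.007]
grip [265.1 208.2] crop [371. 171.]
tipL [266.6 220.2] crop [398. 363.]
tipR [260.8 219.9] crop [293. 358.]
scL [267.8 213.6] crop [419. 258.]
scR [260.8 213.3] crop [294. 253.]
dish 29 [264.1 221.8] crop [353. 388.]
dish 39.5 [264.1 219.6] crop [352. 354.]
       254 255 256 257 258 259 260 261 262 263 264 265 266 267 268 269 270 271 272 273 274 275
209 131 128 119 101 85 80 69 50 43 58 71 77 74 62 47 55 70 77 80 83 86 88
210 131 131 123 112 92 81 69 53 50 63 73 79 77 64 49 56 69 77 81 85 89 90
211 125 124 121 112 98 84 74 59 61 74 83 86 84 72 57 58 71 81 85 88 91 90
212 111 110 108 105 96 89 79 70 70 81 88 91 90 81 71 70 79 85 87 89 93 91
213 98 97 97 96 97 96 91 82 82 90 94 96 93 91 88 88 90 91 91 91 91 92
214 94 92 94 94 100 103 99 91 88 93 98 98 96 96 100 103 102 96 93 92 92 91
215 92 93 94 98 103 105 101 95 92 98 101 103 101 98 103 107 108 101 95 93 91 91
216 90 92 97 102 105 105 103 99 99 107 112 112 108 103 105 107 107 104 97 92 90 91
217 86 87 98 106 106 109 108 106 110 119 124 124 118 110 111 111 109 104 98 87 85 90
218 75 76 95 107 111 117 117 112 115 125 128 129 123 118 118 118 114 109 99 79 73 83
219 62 69 96 112 120 124 123 117 119 125 127 128 124 119 123 124 120 113 99 72 60 75
220 48 64 97 117 126 129 127 122 121 122 121 124 124 121 124 128 125 115 98 67 49 63
221 40 58 93 119 130 131 130 128 123 119 119 121 124 125 127 129 125 114 89 59 42 55
222 37 49 81 113 129 131 132 130 126 122 121 123 128 130 129 127 118 104 77 49 37 51
223 34 41 65 95 117 126 130 131 130 128 127 130 131 131 126 116 103 84 61 40 35 49
224 36 37 52 72 94 109 119 124 125 126 126 127 125 122 116 99 83 66 48 35 34 51
225 39 34 41 56 71 86 98 103 107 110 111 110 107 101 94 79 65 51 38 32 37 58
```

View pics/j2.png

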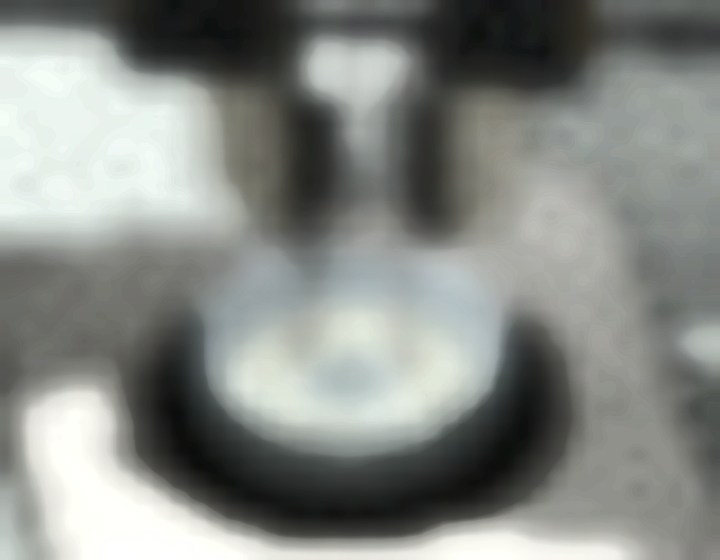

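```bash
python3 - <<'E'
import numpy as np
a=np.load('pics/j1.npy').mean(2);b=np.load('pics/j2.npy').mean(2)
d=a-b
for r in range(217,224): 
    print(r,d[r,257:272].round(1))
for r in (218,219,220):
    x=np.arange(259,265);w=np.clip(d[r,259:265],0,None);x2=np.arange(265,271);w2=np.clip(d[r,265:271],0,None)
    A=(x*w).sum()/w.sum();B=(x2*w2).sum()/w2.sum();print(r,A.round(2),B.round(2),((A+B)/2).round(2),(B-A).round(2))
E
```

```text
217 [-1.  -0.2 -0.3  6.   9.3  7.7  3.6 -1.1 -0.1  2.9  6.1 -0.2 -0.9 -0.1
  0.3]
218 [-1.   0.1  0.1  6.4 13.8 12.4  3.6  0.2 -0.3  5.   8.5  4.8 -0.3 -0.5
  0.8]
219 [-0.2  0.3  1.3  7.3 13.3 10.1  2.4  0.2  0.3  7.1 10.5  6.7  1.9  0.7
  0.5]
220 [ 1.4 -1.2  1.8  3.2  9.6  6.   0.7  1.5 -0.7  4.9  9.4  6.5  1.3 -0.6
  0.3]
221 [ 1.4 -1.2  0.1  1.3  1.1  2.7  2.  -0.3  0.8  3.   4.1  2.6  1.1  0.
 -0.3]
222 [-0.7 -1.1  0.6  0.1 -0.1  1.   1.2  0.7 -0.1  1.1  0.7  0.3 -0.6  1.6
  0.6]
223 [-0.2  0.   0.5  0.2  0.3  0.4 -0.3 -0.2 -0.8 -0.6 -0.2 -0.2  1.6 -0.5
  0.5]
218 261.37 266.99 264.18 5.62
219 261.16 267.18 264.17 6.02
220 261.22 267.19 264.2 5.97
```

By differencing the two views, the tips are about 6.0 px (about 20.6 mm) apart between blade centres. Their midpoint is +0.45 px (about 1.5 mm) off towards +y, and the length agrees. I go back, correct y by −1.5 mm, and lower 4.5 mm.

Request:
arm_command --plan '[{"tx": 0,"ty": 0.5,"tz": -0.15,"wx": 0,"wy": 0,"wz": 0,"jaw": -0.442},{"tx": 0,"ty": 0.6,"tz": 0,"wx": 0,"wy": 0,"wz": 0,"jaw": -0.442},{"tx": 0,"ty": 0.4,"tz": 0,"wx": 0,"wy": 0,"wz": 0,"jaw": -0.442},{"tx": 0.2,"ty": 0,"tz": 0,"wx": 0,"wy": 0,"wz": 0,"jaw": -0.442},{"tx": 0.15,"ty": 0,"tz": 0,"wx": 0,"wy": 0,"wz": 0,"jaw": -0.442},{"tx": 0.1,"ty": 0,"tz": 0,"wx": 0,"wy": 0,"wz": 0,"jaw": -0.442},{"tx": 0,"ty": 0,"tz": 0,"wx": 0,"wy": 0,"wz": 0,"jaw": -0.442},{"tx": 0,"ty": 0,"tz": 0,"wx": 0,"wy": 0,"wz": 0,"jaw": -0.442},{"tx": 0,"ty": 0,"tz": 0,"wx": 0,"wy": 0,"wz": 0,"jaw": -0.442}]'

```text
time: 21.8
tool_pos: [480.7, -38.1, 55.8]
tcp_rot: [-2.868, 1.571, -1.328]
contact_force: [-0.9, -0.3, -0.8]
grip_width: 25.9
```

```bash
python3 tp.py j3; python3 - <<'E'
import numpy as np
from mv import *
s=np.load('pics/j3.npy').mean(2)
print('      ',*range(254,276))
for r in range(211,224): print(r,*(s[r,254:276].round(0).astype(int)))
a=np.load('pics/j2.npy').mean(2)  # no-blade rows >=221
w=[]
for i in range(6): o=readout.get_obs(); w.append(o['grip_width']); print(o['tool_pos'].round(2),np.round(o['grip_width'],2),np.abs(o['dq']).max().round(4)); imaging.capture('top')
E
```

```text
t 22.3 pos [480.6 -38.1  55.8] jaw az 1.5408 down [-1.e-04 -0.e+00 -1.e+00] w 25.42 F [ 0.75  0.02 -0.77] q [-0.24  0.52  1.87 -0.    0.75 -1.78]
shift cm (tool) [ 0.081 -0.002  0.143] rotvec [-0.     -0.     -0.0001]
shift after turn [ 0.081 -0.002  0.143]
grip [265.1 206.2] crop [370. 139.]
tipL [266.5 218. ] crop [397. 328.]
tipR [260.7 217.7] crop [292. 324.]
scL [267.7 211.6] crop [418. 225.]
scR [260.8 211.2] crop [293. 220.]
dish 29 [264.1 221.8] crop [353. 388.]
dish 39.5 [264.1 219.6] crop [352. 354.]
       254 255 256 257 258 259 260 261 262 263 264 265 266 267 268 269 270 271 272 273 274 275
211 101 102 101 96 92 90 84 80 81 86 89 89 88 87 84 85 88 90 91 91 91 91
212 89 92 93 93 93 91 90 87 88 93 98 101 98 96 92 91 92 91 91 91 92 92
213 90 91 92 93 95 97 97 92 93 103 110 110 108 101 97 96 95 93 92 92 92 91
214 92 91 93 93 99 106 106 98 97 106 110 112 108 102 103 105 102 97 93 92 91 92
215 92 91 93 98 104 107 104 97 99 105 108 108 105 101 104 108 109 102 97 93 91 91
216 91 92 96 102 104 105 102 99 105 111 114 114 109 104 104 107 108 104 97 92 91 91
217 86 87 98 105 106 108 109 110 117 122 125 124 118 112 111 111 108 104 98 87 85 89
218 75 76 94 105 111 117 120 121 125 128 129 129 125 121 121 119 114 109 98 78 73 85
219 62 68 94 111 119 125 127 128 129 128 127 128 128 128 128 126 120 112 99 71 62 74
220 50 65 96 117 127 130 131 129 127 124 123 125 128 130 131 129 125 115 98 66 50 63
221 40 60 93 120 130 131 132 130 126 120 119 121 126 129 130 129 125 113 90 59 41 56
222 37 50 82 113 128 132 132 131 127 123 122 124 129 131 129 127 120 103 77 50 36 51
223 36 43 65 96 116 126 130 131 131 128 128 129 132 131 128 115 104 85 60 41 34 49
[480.64 -38.13  55.81] 25.42 0.0025
[480.63 -38.15  55.82] 25.23 0.0008
[480.67 -38.16  55.83] 25.71 0.0008
[480.65 -38.14  55.82] 25.74 0.0022
[480.63 -38.14  55.82] 25.63 0.0015
[480.66 -38.14  55.81] 25.38 0.002
```

View pics/j3.png

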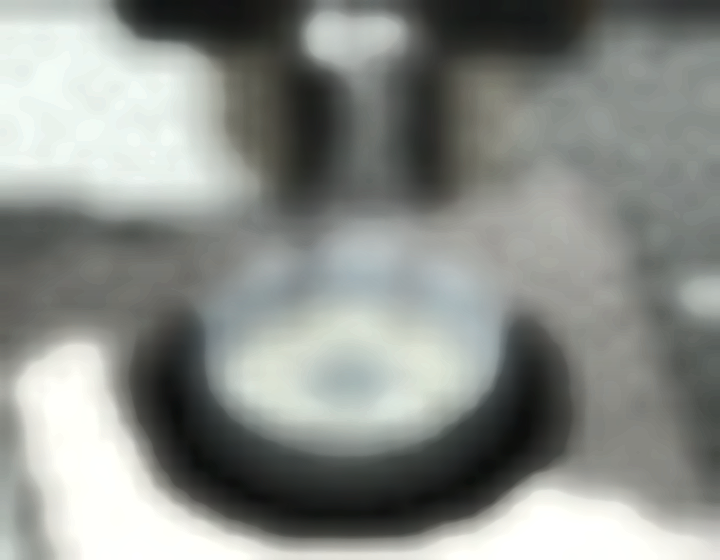

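The last checks agree: tip midpoint column about 264.1 against the dish at 264.05, tip row about 218 as predicted, mean opening 25.5 mm (gap about 20.2 mm), no contact load, and the arm still. I hand in.

```bash
python3 -c "
from h import *
print(bot.close_job()); print(readout.get_obs()['time'])"
```

```text
the job is handed in; nothing more can be done
None
the job is handed in; nothing more can be done
```

The lid is on the dish and released, and the job was handed in at about 22.6 s with the tweezers held over the colony. The interface reports no verdict.

**What I did**
- I took the 60 mm lid, the middle-sized of the three. I squeezed it in two directions 90° apart to find its centre in the robot's frame. Then I seated it on the dish; contact came at the expected height with 3.5 N, and I let go.
- I took the tweezers by the ribbed grips, lifted them off the rest and held the tips above the lid over the colony.

**Last checks**

| Check | Result |
|---|---|
| Tip midpoint across the dish | within about 0.5 mm of the dish centre (scene view) |
| Tip midpoint along the tweezers | tip end where predicted, to about 1 mm |
| Tip gap from the gripper opening (25.5 mm, single readings 25.2–25.7) | about 20.2 mm |
| Blade spacing in the scene view, centre to centre | about 20.6 mm, so a gap of roughly 19–20 mm |
| Tip midpoint above the dish's underside | about 26 mm, some 8 mm above the lid (from the arm pose) |
| Load on the arm | no contact load within sensor noise |
| Lid | looked level and centred |

**What failed or disagreed**
- The tips first sat about 1.5 mm off to one side. I corrected that and checked it again.
- The top camera could not see the tips, because the arm was in the way, so the final position rests on the scene view and the arm's pose.
- The scale bar's 20 mm line was too small to read in the pictures.

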